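# Hang up the dust cover and hold a filter cell flush on a tilted stage

### The job

Lift the clear dust cover off the filter cell by its wire handle and hang it by that handle on the hook stand, then let go of it. Then pick up the filter cell by its bridge handle, tilt it to match the sloping face of the stage, and hold its underside flush on that face, centred and square, pressing gently until the sprung face has given about 4 mm (about half its travel). Finish while still holding it there, pressed; leave the bottle, the ring and the screwdriver alone.

Things in the scene. Friction and masses are not known exactly. Their poses are not given: they have to be found in the camera images.
- cell: Filter cell: black plate 60 x 60 x 6 mm, round yellowish filter in its middle, bridge handle over it. Origin: centre of the flat underside, z towards the handle. Handle bar 57 mm long (x), 12 mm thick (y), from 24 to 38 mm above the underside, a 6 mm leg at each end, open beneath. 60 to 110 g. Starts flat on the 4 mm mat under the cover, x within 0.2 rad of the cover's x.
- cover: Clear plastic box, open below, 84 (x) x 110 (y) x 46 mm high, walls 3 mm, 95 to 160 g. Origin: centre of its lower rim, z up. Wire handle (8 mm round) on top: uprights at y = +48 and -48 mm, a straight level bar along y 105 mm above the rim; 55 mm free under the bar. Stands over the cell on a grey mat 160 x 160 x 4 mm; lift it straight up.
- cover_bar (a point): Middle of the cover handle's bar (centre line of the wire); axes as the cover.
- hook: Fixed steel hook stand. Origin: centre of its round foot (100 mm across, 12 mm high) on the bench. Post 16 mm across, 240 mm tall. An 8 mm round arm leaves it along the stand's own -x, centre line 220 mm above the bench, level as far as 88 mm from the post's axis, then turned up to the tip.
- hook_tip (a point): End of the upturned hook tip, 104 mm from the post's axis along the stand's -x and 22 mm above the arm's centre line (wire radius 4 mm, so the tip's top is 26 mm above it); axes as the stand.
- stage: Base of the tilting stage, fixed: black plate 120 x 110 x 12 mm, two cheeks 90 mm high at y = +46 and -46 mm. Origin: centre of its underside, z up. Carries the sloping face, whose tilt is locked somewhere from 0.2 to 0.52 rad (11 to 30 degrees), sloping down towards the base's own +x.
- stage_face (a point): Centre of the sloping face, a plain aluminium square 70 x 70 mm with a dark round spot in the middle, no lip. z: outward normal (up, leaning to the base's +x); y level; x down the slope. About 100 mm above the bench. Moves with the face when pressed.
- stage_press (a joint): How far the sprung face is pushed in along its normal: 0 at rest, up to 8 mm (0.008) at its stop. It takes about 2 N to start it moving, then 1.5 N for each mm (about 8 N at 4 mm).
- bottle: Bystander: amber bottle, 68 mm across, 150 mm tall, standing on the bench. Origin at the centre of its underside.
- ring: Bystander: black lens ring, 56 mm across, 9 mm high, lying on the bench. Origin at the centre of its underside.
- driver: Bystander: screwdriver lying on the bench on the far side. Origin on its underside, x along it.
Mind the look-alikes: they are no part of the job. Leave any green or red look-alike of the stage alone. Several things have the shape of the hook; the one meant has the colours described above.

How it is judged:
By the outcome, as a careful person would: the job done as asked, in the order asked, and still so for the second after the job is handed in, while the arm keeps its last pose, push and grip.
It also fails if it takes over 58 s, if anything falls off the work surface, if the arm or the gripper's body presses on something with over 40 N, if the wrist force passes 120 N, or if a joint passes its speed limit or range.

### The arm

A 6-joint arm with a two-finger parallel gripper is mounted at the origin on the work surface. World frame = base frame: x ahead of the robot, y to its left, z up, the work surface at z = 0. Lengths are in m, angles in degrees, forces in N, time in s.
With the tool pointing down it reaches from about 0.3 to 0.75 m from the base axis. Payload 8.5 kg.
Tool frame: the origin (TCP) lies midway between the tips of the shut fingers; the grasp point (between the pads) lies 19 mm behind it; z points along the fingers, y is the direction in which the jaws open and shut (so a half turn about z gives the same grasp; the last joint's range is limited). The gripper opens to 85 mm and grips with 20 to 120 N. Pads are 22 mm wide; open, the fingers measure 114 mm over their backs; the gripper's body (76 mm by 85 mm) begins 54 mm behind the grasp point. The pads swing forward as they close: fully open they stand 13 mm farther back than shut.
Start: joints at [-81.549, 21.807, 74.336, -0, 83.858, -12.336], TCP at [0.195, -0.514, 0.231] pointing down, gripper open.
Joint ranges: [-178.18, 178.18], [-50.72, 133.34], [12.68, 142.11], [-81.47, 261.47], [9.98, 163.14], [-165.26, 165.26]. Speed limits (degrees/s): [136.94, 136.94, 180, 180, 180, 180].

### API

Orientations are given as a 3x3 rotation matrix whose columns are the frame's x, y, z axes.
In Python, from rig import env, eyes, close_job gives the robot as it stands.
- The arm moves only by the tool jog_arm, never from a script. Its argument "deltas" is one flat list of numbers, 7 for each row, row after row: the shift along the tool's x, y, z in units of 0.75 m (1.0 is 0.75 m), then the turn, a rotation vector about the tool's x, y, z in units of 180 degrees (1.0 is 180 degrees), then the gripper command: -1 is fully open, 1 is shut, values between are in proportion. In form: [dx, dy, dz, ax, ay, az, fingers, dx, dy, dz, ax, ay, az, fingers, ...]. A call has 1 to 12 rows; each row is the pose to reach, as a shift and turn from the pose commanded when the call began, along the tool's axes at that moment, turning the shorter way round; what a row does not reach only later rows make up. A row lasts 1/12 s, in which the tool goes at most 41.7 mm and 7.16 degrees, less where a joint would pass 70% of its speed; a pose out of reach is approached as far as the arm can. A call with a number of a shift or a turn outside -1 to 1 is refused whole. A call with a gripper value outside its range is refused whole. The fingers move at their own pace and stop on an object; "grip_force" is the grip in N (left out, the last holds). Time passes only in rows, so rows that repeat a pose let the fingers close. It gives the time, the measured TCP pose, the force and the opening at its end, in the units of the state.
- env.observe(): the state, without advancing time (a new reading comes with each control period).
- eyes.get_image(name): name is "scene" or "top" or "wrist"; returns the picture (480x640x3 uint8, red, green, blue); there is no depth.
- eyes.camera_params(name): a dict with "intrinsics" (3x3 intrinsics, pixels), "k1" (the pictures are not rectified: a ray, as slopes to the right and down, at radius r is drawn at 1 + k1 r^2 times it, then the intrinsics apply), "R" (3x3) and "t" (3): a world point X has camera coordinates R X + t; the wrist camera has in their place "mount" (4x4, takes a point from camera to tool coordinates, whose origin is the TCP and whose axes are the flange's). Camera axes: x right, y down, z forward; pixel columns grow to the right and rows downward; lengths in m; the calibration is good to about 2 mm. A picture is of the moment at which its call begins: read the wrist's pose just before it. camera_params takes no time and is no camera call.
- close_job(): hands the job in, once; it reports no verdict.
The state is a dict: "time_s": time; "q": joint angles; "qvel": joint speeds; "joint_efforts": joint torques, N m; "position": TCP position; "tool_rot": TCP orientation; "ft_force": force on the tool from outside, world axes, zero at the start; "wrist_torque": the same for the moment, N m; "grip_width": finger opening in m.
Only numpy, scipy, OpenCV 4.12 (cv2) and the standard library are available. Lean on these libraries where they do the work, as an engineer would, in place of code of your own. Each camera call takes 0.05 s, during which the arm holds its last target.

## Working session

There is one attempt and no reset: what is moved stays moved. The work goes in short steps, Python scripts to look and compute and a tool call to move; the robot and the scene stay as the last step left them, time stands still between calls to the robot, and variables do not carry over. Pictures are saved under pics/ and viewed, and the job is handed in when it is done.

Besides the shell and the picture viewer there is one more tool, called after "Call:" as name(argument=value, ...) on one line, values as JSON. jog_arm: Moves the arm, as the interface text tells. Its arguments: {"type":"object","properties":{"deltas":{"type":"array"},"grip_force":{"type":"number"}},"required":["deltas"]}

```bash
mkdir -p pics; ls; cat > h.py <<'E'
import numpy as np, cv2
from rig import env, eyes, close_job
E
python3 - <<'E'
from h import *
np.set_printoptions(precision=4,suppress=True)
s=env.observe()
for k,v in s.items(): print(k,np.round(v,4).tolist())
for n in ["scene","top","wrist"]:
    p=eyes.camera_params(n); print(n,{k:np.round(v,4).tolist() for k,v in p.items()})
    cv2.imwrite(f"pics/{n}0.png",eyes.get_image(n)[:,:,::-1])
E
```

```text
pics
time_s 0.0
q [-81.5498, 21.8416, 74.3862, -0.001, 83.8584, -12.3351]
qvel [-0.0411, 0.0644, -0.0487, 0.0352, 0.1183, -0.0734]
joint_efforts [-0.0032, -44.8467, -23.1278, -0.0003, 0.0048, 0.0]
position [0.1951, -0.5139, 0.2307]
tool_rot [[0.9349, 0.3549, -0.0002], [0.3549, -0.9349, 0.0015], [0.0003, -0.0015, -1.0]]
ft_force [0.3027, 0.5925, 0.2888]
wrist_torque [-0.014, -0.0319, -0.0151]
grip_width 0.0853
scene {'intrinsics': [[555.3941, 0.0, 314.8615], [0.0, 555.3941, 245.616], [0.0, 0.0, 1.0]], 'k1': -0.0491, 'R': [[-0.1992, 0.9799, -0.0087], [0.8274, 0.1634, -0.5374], [-0.5252, -0.1142, -0.8433]], 't': [0.0776, -0.3619, 1.5004]}
top {'intrinsics': [[437.84, 0.0, 320.233], [0.0, 437.84, 240.6086], [0.0, 0.0, 1.0]], 'k1': -0.0148, 'R': [[-0.0125, -0.9999, -0.0], [-0.9926, 0.0124, -0.121], [0.121, -0.0015, -0.9927]], 't': [0.0559, 0.5671, 1.1151]}
wrist {'intrinsics': [[367.1728, 0.0, 317.6583], [0.0, 367.1728, 243.5139], [0.0, 0.0, 1.0]], 'k1': -0.0134, 'mount': [[0.0003, -0.9516, -0.3075, 0.0792], [1.0, 0.0003, 0.0001, -0.0005], [0.0, -0.3075, 0.9516, -0.1414], [0.0, 0.0, 0.0, 1.0]]}
```

View pics/scene0.png

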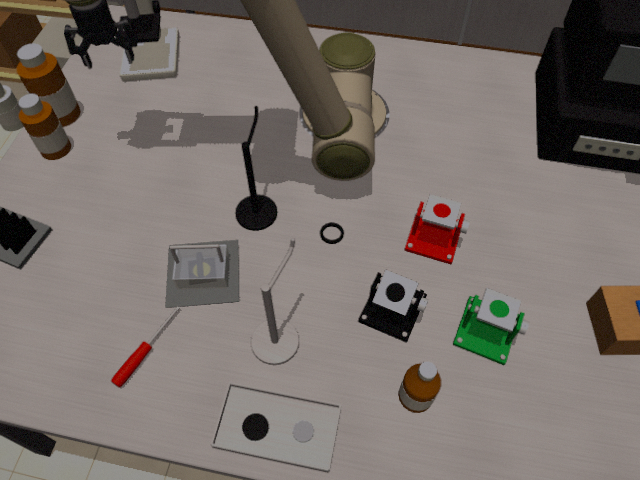

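View pics/top0.png

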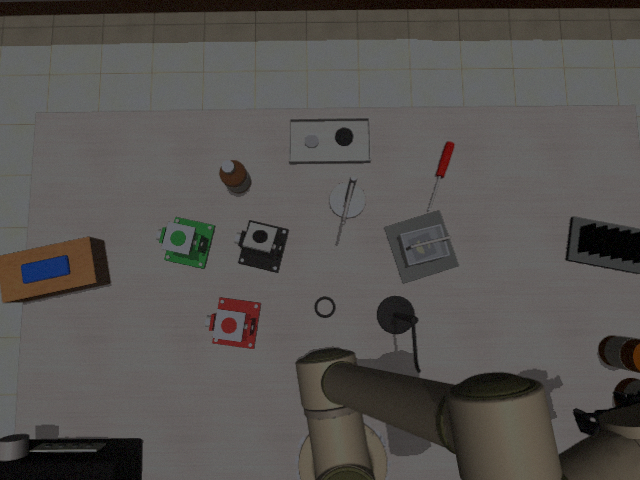

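View pics/wrist0.png

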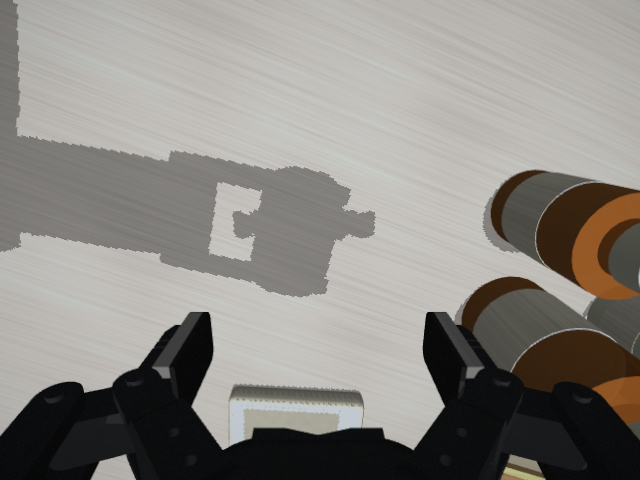

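Candidates: for the hook, the grey steel stand at scene (275,342) and the black one at (256,210). For the stage, black at (393,300), red at (438,228) and green at (492,325). The only cover is at (202,268). By the description I take the grey stand and the black stage. Next I check close crops.

```bash
cat >> h.py <<'E'
np.set_printoptions(precision=4,suppress=True)
def cam(name,s=None):
    p=eyes.camera_params(name); K=np.array(p['intrinsics']);k1=float(p['k1'])
    if name=='wrist':
        s=s or env.observe(); M=np.array(p['mount']); Rt=np.array(s['tool_rot']);
        Rwc=Rt@M[:3,:3]; c=Rt@M[:3,3]+np.array(s['position'])
        return K,k1,Rwc.T,-Rwc.T@c
    return K,k1,np.array(p['R']),np.array(p['t'])
def ray(C,uv):
    K,k1,R,t=C; uv=np.array(uv,float)
    d=np.array([(uv[0]-K[0,2])/K[0,0],(uv[1]-K[1,2])/K[1,1]]); x=d.copy()
    for _ in range(20): x=d/(1+k1*(x@x))
    v=R.T@np.array([x[0],x[1],1]); return -R.T@t, v/np.linalg.norm(v)
def proj(C,X):
    K,k1,R,t=C; c=np.atleast_2d(X)@R.T+t; x=c[:,:2]/c[:,2:]; x=x*(1+k1*(x**2).sum(1,keepdims=True))
    return x*[K[0,0],K[1,1]]+[K[0,2],K[1,2]]
def onz(C,uv,z):
    c,v=ray(C,uv); return c+v*(z-c[2])/v[2]
def tri(*pairs):
    A=np.zeros((3,3));b=np.zeros(3);L=[]
    for C,uv in pairs:
        c,v=ray(C,uv);P=np.eye(3)-np.outer(v,v);A+=P;b+=P@c;L.append((c,v))
    X=np.linalg.solve(A,b); return X,[float(np.linalg.norm(np.cross(X-c,v))) for c,v in L]
E
python3 - <<'E'
import cv2,numpy as np
a=cv2.imread('pics/scene0.png');b=cv2.imread('pics/top0.png')
def g(i): return cv2.convertScaleAbs(i,alpha=1.5,beta=15)
c1=cv2.resize(a[220:370,150:350],None,fx=4,fy=4,interpolation=cv2.INTER_CUBIC);cv2.imwrite('pics/c1.png',g(c1))
c2=cv2.resize(b[165:295,325:475],None,fx=5,fy=4.6,interpolation=cv2.INTER_CUBIC);c2=cv2.resize(b[165:295,325:475],None,fx=4.5,fy=4.5,interpolation=cv2.INTER_CUBIC);cv2.imwrite('pics/c2.png',g(c2))
c3=np.hstack([cv2.resize(a[260:345,350:440],(396,374),interpolation=cv2.INTER_CUBIC),cv2.resize(b[210:280,225:300],(400,374),interpolation=cv2.INTER_CUBIC)]);cv2.imwrite('pics/c3.png',g(c3))
E
```

```text
(no output)
```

View pics/c1.png

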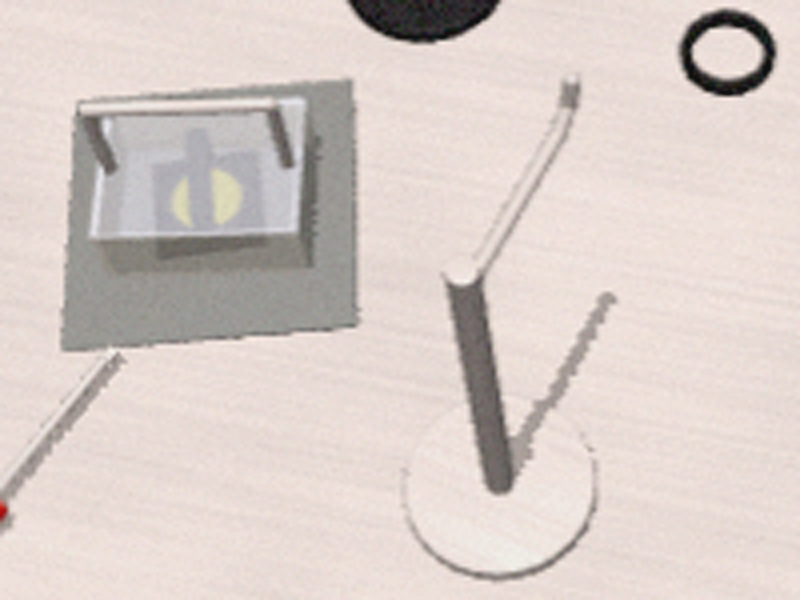

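View pics/c2.png

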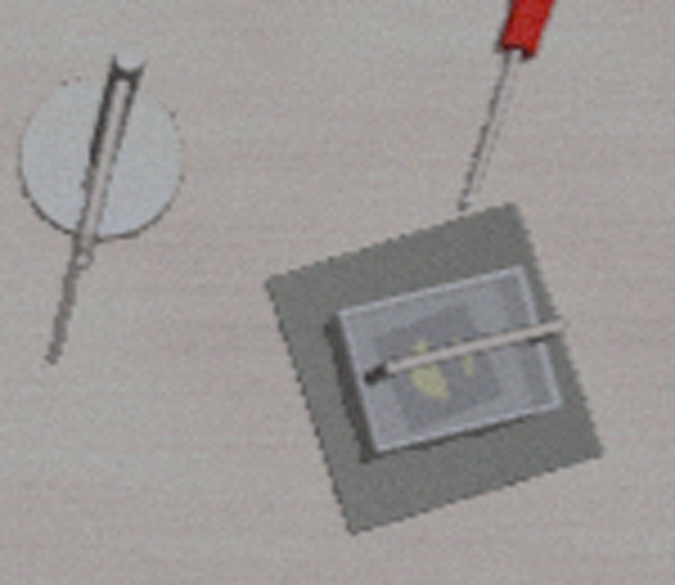

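View pics/c3.png

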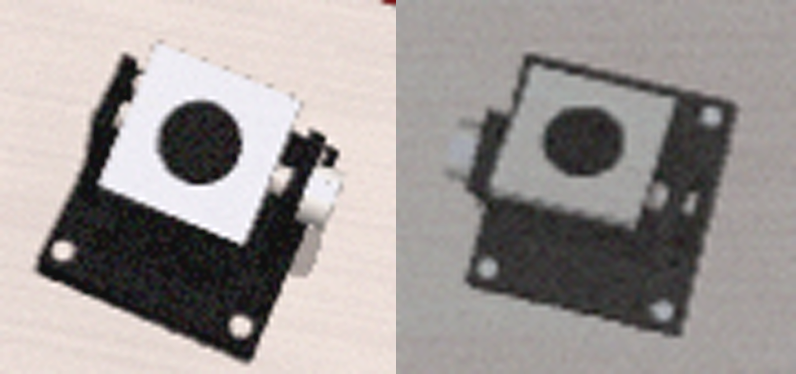

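The crops confirm both choices. One shows the grey steel stand, with its tip at crop (570,80) and foot at (500,490). The other shows the black stage with a plain face and dark spot. Next I triangulate.

```bash
python3 - <<'E'
from h import *
S=cam('scene');T=cam('top')
s=lambda x,y:(150+(x+.5)/4-.5,220+(y+.5)/4-.5)
t=lambda x,y:(325+(x+.5)/4.5-.5,165+(y+.5)/4.5-.5)
print('tip',tri((S,s(571,80)),(T,t(84,260))))
print('posttop',tri((S,s(463,279)),(T,t(127,68))))
# foot centre: ellipse
print('foot S',onz(S,s(498,488),.012),'T',onz(T,t(102,158),.012))
print('bar left(S)/right(T)',tri((S,s(83,107)),(T,t(562,325))))
print('bar right(S)/left(T)',tri((S,s(277,106)),(T,t(385,370))))
for c in [(265,280),(517,204),(602,455),(352,533)]: print('matT',onz(T,t(*c),.004))
for c in [(77,102),(352,80),(357,325),(62,350)]: print('matS',onz(S,s(*c),.004))
print('filter T',onz(T,t(440,365),.01),'S',onz(S,s(207,197),.01))
a=lambda x,y:(350+(x+.5)*90/396-.5,260+(y+.5)*85/374-.5)
b=lambda x,y:(225+(x+.5)*75/400-.5,210+(y+.5)*70/374-.5)
print('spot',tri((S,a(200,142)),(T,b(583-396,141))))
# face corners
sc=[(152,42),(300,103),(244,243),(98,184)]
tc=[(637-396,228),(487-396,192),(532-396,67),(676-396,99)]
P=[]
for i,j in zip(sc,tc):
    X,e=tri((S,a(*i)),(T,b(*j)));P.append(X);print('face',X,e)
P=np.array(P); c=P.mean(0); print(c); u,w,v=np.linalg.svd(P-c); n=v[2]*np.sign(v[2][2]); print(n,np.degrees(np.arccos(n[2])), np.degrees(np.arctan2(n[1],n[0])))
print([np.linalg.norm(P[i]-P[(i+1)%4]) for i in range(4)])
for k in [(61,250),(240,326)]: print('screw S',onz(S,a(*k),.012))
for k in [(487-396,268),(663-396,311),(711-396,116)]: print('screw T',onz(T,b(*k),.012))
E
```

```text
tip (array([ 0.5814, -0.0005,  0.2415]), [0.00063510359524377, 0.0006351035952437586])
posttop (array([ 0.68  , -0.0255,  0.2255]), [0.00043186588953764783, 0.00043186588953762886])
foot S [ 0.687  -0.0244  0.012 ] T [ 0.6811 -0.0259  0.012 ]
bar left(S)/right(T) (array([ 0.5638, -0.2683,  0.1102]), [0.00043679134511465475, 0.0004367913451149028])
bar right(S)/left(T) (array([ 0.5408, -0.1716,  0.1052]), [0.0005407259450356864, 0.0005407259450356733])
matT [ 0.6069 -0.1229  0.004 ]
matT [ 0.6515 -0.2769  0.004 ]
matT [ 0.499  -0.3207  0.004 ]
matT [ 0.4547 -0.17    0.004 ]
matS [ 0.5016 -0.3191  0.004 ]
matS [ 0.4564 -0.1677  0.004 ]
matS [ 0.6077 -0.1223  0.004 ]
matS [ 0.6534 -0.2738  0.004 ]
filter T [ 0.5535 -0.2248  0.01  ] S [ 0.5504 -0.224   0.01  ]
spot (array([0.5731, 0.1991, 0.1   ]), [0.00022411652613672366, 0.00022411652613668528])
face [0.5315 0.1719 0.1096] [0.000744120892728225, 0.000744120892728201]
face [0.5491 0.2412 0.108 ] [0.0006661310648226621, 0.0006661310648225668]
face [0.6109 0.2255 0.084 ] [6.673052956424594e-05, 6.673052956430654e-05]
face [0.5947 0.1574 0.0843] [0.00023361333740136572, 0.00023361333740142014]
[0.5715 0.199  0.0965]
[ 0.3506 -0.0736  0.9336] 20.99528074934247 -11.857150442196808
[np.float64(0.07153475439143589), np.float64(0.06816832772725374), np.float64(0.06997577177069739), np.float64(0.0695789127996748)]
screw S [0.5955 0.1457 0.012 ]
screw S [0.6179 0.2338 0.012 ]
screw T [0.5217 0.2588 0.012 ]
screw T [0.4992 0.1708 0.012 ]
screw T [0.5968 0.1466 0.012 ]
```

```bash
cat >> h.py <<'E'
from scipy.spatial.transform import Rotation as Ro
def Rdown(a):
    a=np.radians(a);x=np.array([np.cos(a),np.sin(a),0]);z=np.array([0,0,-1.]);return np.c_[x,np.cross(z,x),z]
def delta(p,R,s=None):
    s=s or env.observe(); R0=np.array(s['tool_rot'])
    d=R0.T@(np.array(p)-s['position'])/.75; w=Ro.from_matrix(R0.T@R).as_rotvec()/np.pi
    print('delta',np.round(d,4),np.round(w,4),'rows',np.linalg.norm(d)*750/41.7,np.linalg.norm(w)*180/7.16)
E
python3 - <<'E'
from h import *
S=cam('scene');T=cam('top')
print('decoy foot',onz(S,(256,211),.012),onz(T,(396,315),.012)); print('tip', tri((S,(256,109)),(T,(419,372))),onz(T,(419,372),.24))
b=np.array([-.232,.973,0]); g=np.array([.5523,-.22,0])-.028*b; print(g)
delta([g[0],g[1],.27],Rdown(103.4))
E
```

```text
decoy foot [ 0.375  -0.1447  0.012 ] [ 0.3713 -0.1476  0.012 ]
tip (array([ 0.2627, -0.1539,  0.2296]), [0.0013017615199994925, 0.001301761519999556]) [ 0.2647 -0.1529  0.24  ]
[ 0.5588 -0.2472  0.    ]
delta [ 0.5795 -0.1605 -0.0519] [-0.0002 -0.0003 -0.459 ] rows 10.85570086558338 11.538267038283482
```

Call:
jog_arm(deltas=[0.58, -0.16, -0.052, 0, 0, -0.459, -1, 0.58, -0.16, -0.052, 0, 0, -0.459, -1, 0.58, -0.16, -0.052, 0, 0, -0.459, -1, 0.58, -0.16, -0.052, 0, 0, -0.459, -1, 0.58, -0.16, -0.052, 0, 0, -0.459, -1, 0.58, -0.16, -0.052, 0, 0, -0.459, -1, 0.58, -0.16, -0.052, 0, 0, -0.459, -1, 0.58, -0.16, -0.052, 0, 0, -0.459, -1, 0.58, -0.16, -0.052, 0, 0, -0.459, -1, 0.58, -0.16, -0.052, 0, 0, -0.459, -1, 0.58, -0.16, -0.052, 0, 0, -0.459, -1, 0.58, -0.16, -0.052, 0, 0, -0.459, -1])

```text
time_s: 1.15
position: [0.5632, -0.2434, 0.2701]
tool_rot: [[-0.244, 0.97, 0.001], [0.97, 0.244, 0.001], [0.001, 0.001, -1.0]]
ft_force: [0.4, -0.6, -0.1]
grip_width: 0.0854
```

Call:
jog_arm(deltas=[0, 0, 0, 0, 0, 0, -1, 0, 0, 0, 0, 0, 0, -1, 0, 0, 0, 0, 0, 0, -1])

```text
time_s: 1.4
position: [0.5586, -0.2482, 0.2701]
tool_rot: [[-0.229, 0.974, -0.001], [0.974, 0.229, 0.0], [0.0, -0.001, -1.0]]
ft_force: [-0.5, 0.4, -0.3]
grip_width: 0.0849
```

```bash
python3 - <<'E'
from h import *
s=env.observe();print(s['time_s'],s['position'],s['q'],s['ft_force']);print(np.array(s['tool_rot']))
cv2.imwrite('pics/w1.png',eyes.get_image('wrist')[:,:,::-1])
E
```

```text
1.4 [ 0.5586 -0.2482  0.2701] [-35.038   26.9675  59.4967  -0.0118  93.5727 -48.257 ] [-0.5175  0.371  -0.3128]
[[-0.2287  0.9735 -0.0006]
 [ 0.9735  0.2287  0.0002]
 [ 0.0003 -0.0006 -1.    ]]
```

View pics/w1.png

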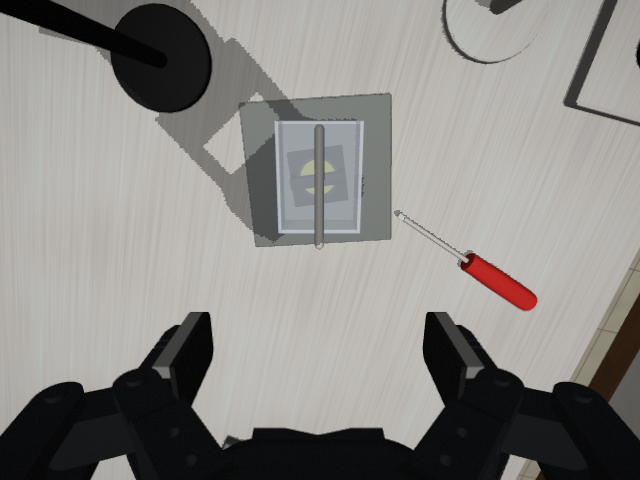

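```bash
python3 - <<'E'
from h import *
W=cam('wrist')
A=onz(W,(319.3,125),.109);B=onz(W,(319,247.5),.109);print(A,B,(A+B)/2,np.linalg.norm(A-B),np.degrees(np.arctan2(*(A-B)[1::-1])))
im=cv2.imread('pics/w1.png');cv2.imwrite('pics/w1c.png',cv2.convertScaleAbs(cv2.resize(im[85:255,230:400],None,fx=3.5,fy=3.5,interpolation=cv2.INTER_CUBIC),alpha=1.5))
E
```

```text
[ 0.5419 -0.1708  0.109 ] [ 0.5651 -0.2696  0.109 ] [ 0.5535 -0.2202  0.109 ] 0.10152309298538371 103.16856305110072
```

View pics/w1c.png

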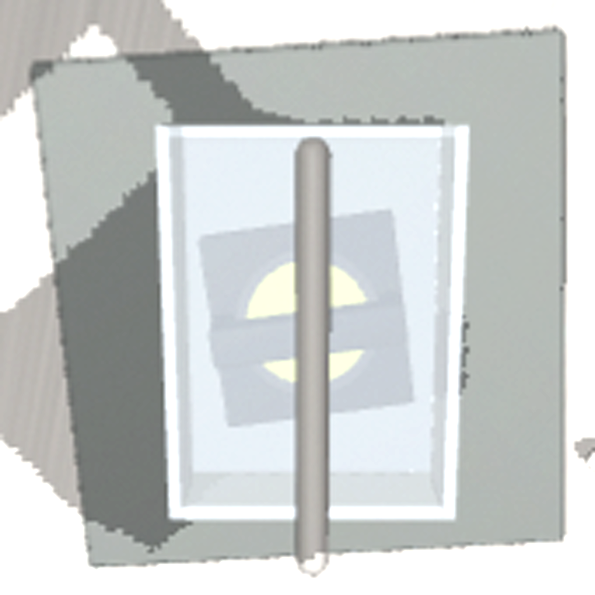

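```bash
python3 - <<'E'
from h import *
delta([.5599,-.2475,.090],Rdown(103.2))
E
```

```text
delta [0.0007 0.0021 0.2404] [-0.0001 -0.      0.0001] rows 4.32393313567379 0.003704349711869919
```

Call:
jog_arm(deltas=[0.001, 0.002, 0.19, 0, 0, 0, -1, 0.001, 0.002, 0.19, 0, 0, 0, -1, 0.001, 0.002, 0.19, 0, 0, 0, -1, 0.001, 0.002, 0.19, 0, 0, 0, -1, 0.001, 0.002, 0.24, 0, 0, 0, -0.5, 0.001, 0.002, 0.24, 0, 0, 0, 0, 0.001, 0.002, 0.24, 0, 0, 0, 1, 0.001, 0.002, 0.24, 0, 0, 0, 1, 0.001, 0.002, 0.24, 0, 0, 0, 1, 0.001, 0.002, 0.24, 0, 0, 0, 1, 0.001, 0.002, 0.24, 0, 0, 0, 1, 0.001, 0.002, 0.24, 0, 0, 0, 1], grip_force=60)

```text
time_s: 2.45
position: [0.5609, -0.2471, 0.0921]
tool_rot: [[-0.232, 0.973, 0.002], [0.973, 0.232, -0.002], [-0.002, 0.001, -1.0]]
ft_force: [-3.0, -1.2, 6.9]
grip_width: 0.0056
```

```bash
python3 - <<'E'
from h import *
s=env.observe();print(s['time_s'],s['position'],s['ft_force'],s['grip_width'])
cv2.imwrite('pics/w2.png',eyes.get_image('wrist')[:,:,::-1])
E
```

```text
2.45 [ 0.5609 -0.2471  0.0921] [-3.0073 -1.2211  6.9259] 0.005596025035250105
```

View pics/w2.png

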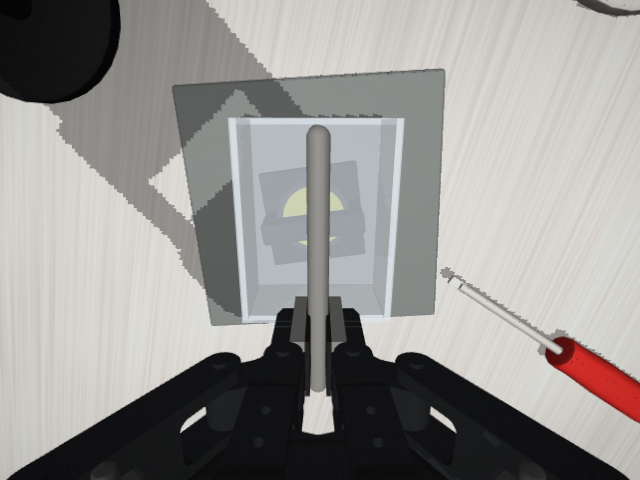

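Call:
jog_arm(deltas=[0, 0, -0.01, 0, 0, 0, 1, 0, 0, -0.025, 0, 0, 0, 1, 0, 0, -0.05, 0, 0, 0, 1, 0, 0, -0.08, 0, 0, 0, 1, 0, 0, -0.115, 0, 0, 0, 1, 0, 0, -0.15, 0, 0, 0, 1, 0, 0, -0.18, 0, 0, 0, 1, 0, 0, -0.205, 0, 0, 0, 1, 0, 0, -0.213, 0, 0, 0, 1, 0, 0, -0.213, 0, 0, 0, 1])

```text
time_s: 3.33
position: [0.5609, -0.2466, 0.2518]
tool_rot: [[-0.232, 0.973, 0.003], [0.973, 0.232, -0.002], [-0.002, 0.002, -1.0]]
ft_force: [0.1, -0.5, -0.8]
grip_width: 0.0055
```

```bash
python3 - <<'E'
from h import *
s=env.observe();print(s['time_s'],s['position'],s['ft_force'],s['wrist_torque'],s['grip_width'])
cv2.imwrite('pics/w3.png',eyes.get_image('wrist')[:,:,::-1])
cv2.imwrite('pics/s3.png',eyes.get_image('scene')[:,:,::-1])
E
```

```text
3.3333 [ 0.5609 -0.2466  0.2518] [ 0.0583 -0.5445 -0.7938] [-0.0145  0.0311 -0.0581] 0.0054708208318412785
```

View pics/w3.png

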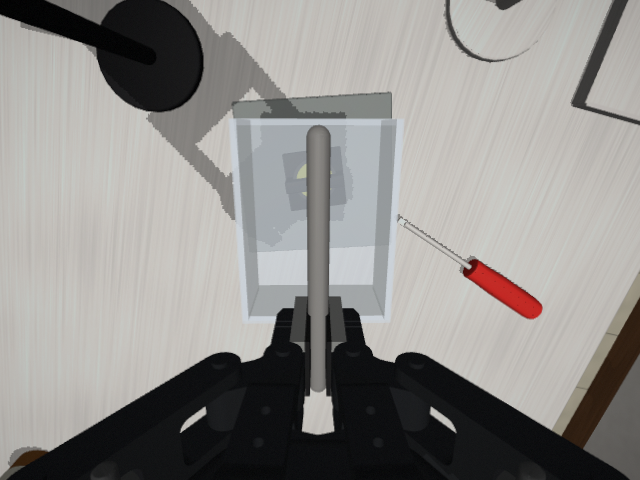

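View pics/s3.png

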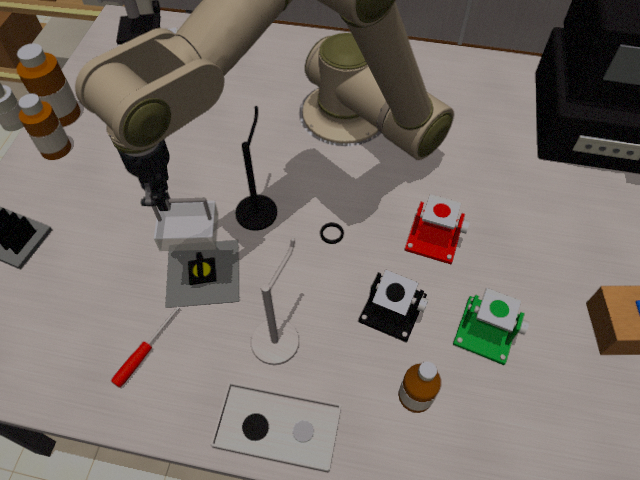

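```bash
python3 - <<'E'
from h import *
delta([.5107,-.0124,.2456],Rdown(76.6))
E
```

```text
delta [0.3186 0.0081 0.005 ] [-0.0004 -0.0003  0.1489] rows 5.73358861118172 3.7440398546969345
```

Call:
jog_arm(deltas=[0.02, 0, 0.005, 0, 0, 0.02, 1, 0.05, 0, 0.005, 0, 0, 0.05, 1, 0.085, 0.002, 0.005, 0, 0, 0.085, 1, 0.125, 0.003, 0.005, 0, 0, 0.12, 1, 0.165, 0.004, 0.005, 0, 0, 0.14, 1, 0.205, 0.005, 0.005, 0, 0, 0.149, 1, 0.245, 0.006, 0.005, 0, 0, 0.149, 1, 0.28, 0.007, 0.005, 0, 0, 0.149, 1, 0.305, 0.008, 0.005, 0, 0, 0.149, 1, 0.319, 0.008, 0.005, 0, 0, 0.149, 1, 0.319, 0.008, 0.005, 0, 0, 0.149, 1, 0.319, 0.008, 0.005, 0, 0, 0.149, 1])

```text
time_s: 4.43
position: [0.5109, -0.0127, 0.2457]
tool_rot: [[0.231, 0.973, -0.001], [0.973, -0.231, -0.0], [-0.0, -0.001, -1.0]]
ft_force: [1.0, 0.4, -1.4]
grip_width: 0.0058
```

```bash
python3 - <<'E'
from h import *
s=env.observe();print(s['time_s'],s['position'],s['ft_force'],s['wrist_torque'],s['grip_width']);print(np.array(s['tool_rot']))
for n in ['wrist','scene','top']: cv2.imwrite(f'pics/{n}4.png',eyes.get_image(n)[:,:,::-1])
a=cv2.imread('pics/scene4.png')[180:380,150:410];cv2.imwrite('pics/s4c.png',cv2.resize(a,None,fx=3,fy=3,interpolation=cv2.INTER_CUBIC))
E
```

```text
4.4333 [ 0.5109 -0.0127  0.2457] [ 0.993   0.4468 -1.4134] [-0.0363 -0.0315  0.0085] 0.0058109825066398725
[[ 0.2315  0.9728 -0.0011]
 [ 0.9728 -0.2315 -0.0001]
 [-0.0004 -0.001  -1.    ]]
```

View pics/wrist4.png

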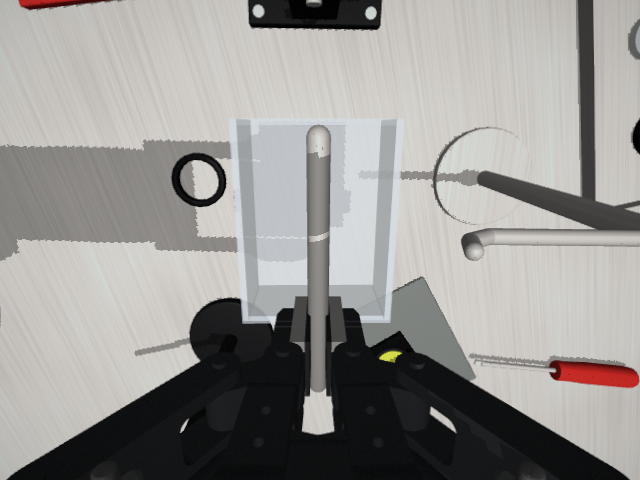

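View pics/s4c.png

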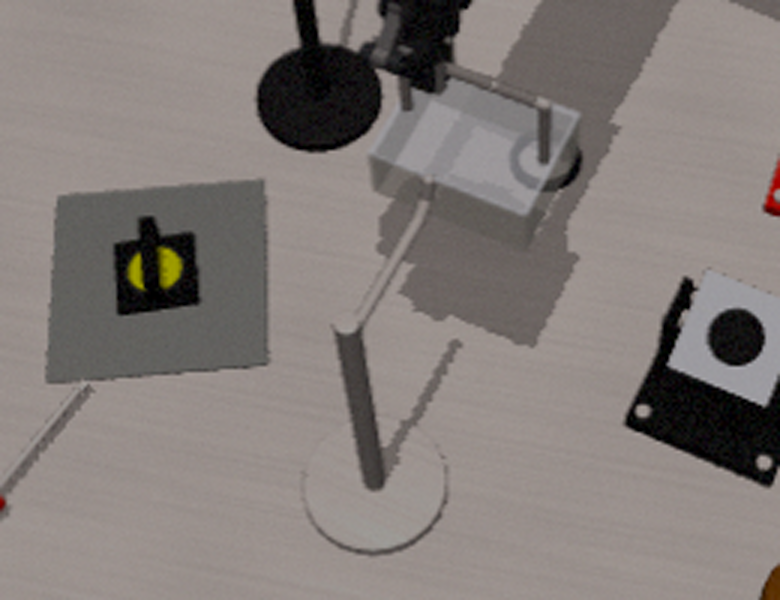

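View pics/top4.png

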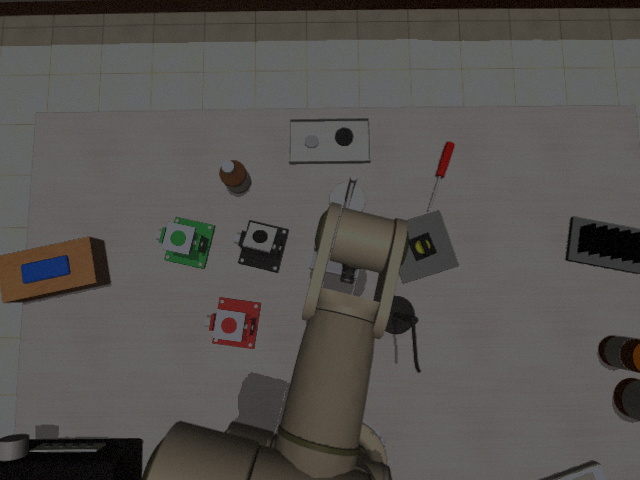

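```bash
python3 - <<'E'
from h import *
W=cam('wrist',env.observe())
s=env.observe();R=np.array(s['tool_rot']);p=np.array(s['position'])
for uv,z in [((475,252),.242),((500,237),.22),((630,238),.22),((482,178),.012),((480,176),.012)]:
    X=onz(W,uv,z);print(uv,X,'tool',R.T@(X-p))
# foot ellipse edges
for uv in [(434,180),(462,218),(487,127)]: print(onz(W,uv,.012))
E
```

```text
(475, 252) [ 0.5821 -0.0009  0.242 ] tool [0.0288 0.066  0.0039]
(500, 237) [ 0.6025 -0.0059  0.22  ] tool [0.0287 0.0871 0.0259]
(630, 238) [ 0.664  -0.0211  0.22  ] tool [0.0282 0.1504 0.0258]
(482, 178) [ 0.6806 -0.0251  0.012 ] tool [0.0283 0.1676 0.2338]
(480, 176) [ 0.6788 -0.0226  0.012 ] tool [0.0303 0.1653 0.2338]
[ 0.6326 -0.0158  0.012 ]
[ 0.6558 -0.0623  0.012 ]
[0.6904 0.0236 0.012 ]
```

Call:
jog_arm(deltas=[0, 0.01, 0, 0, 0, 0, 1, 0, 0.025, 0, 0, 0, 0, 1, 0, 0.045, 0, 0, 0, 0, 1, 0, 0.067, 0, 0, 0, 0, 1, 0, 0.089, 0, 0, 0, 0, 1, 0, 0.109, 0, 0, 0, 0, 1, 0, 0.125, 0, 0, 0, 0, 1, 0, 0.136, 0, 0, 0, 0, 1, 0, 0.136, 0, 0, 0, 0, 1, 0, 0.136, 0, 0, 0, 0, 1])

```text
time_s: 5.42
position: [0.6104, -0.0367, 0.2457]
tool_rot: [[0.233, 0.973, -0.001], [0.973, -0.233, 0.0], [-0.0, -0.001, -1.0]]
ft_force: [0.3, -0.7, -0.9]
grip_width: 0.0059
```

```bash
python3 - <<'E'
from h import *
s=env.observe();print(s['time_s'],s['position'],s['ft_force'],s['wrist_torque'],s['grip_width'])
for n in ['wrist','scene']: cv2.imwrite(f'pics/{n}5.png',eyes.get_image(n)[:,:,::-1])
a=cv2.imread('pics/scene5.png')[180:380,190:450];cv2.imwrite('pics/s5c.png',cv2.resize(a,None,fx=3,fy=3,interpolation=cv2.INTER_CUBIC))
E
```

```text
5.4167 [ 0.6104 -0.0367  0.2457] [ 0.343  -0.7182 -0.8642] [-0.0338  0.0454 -0.0113] 0.005933554599025733
```

View pics/wrist5.png

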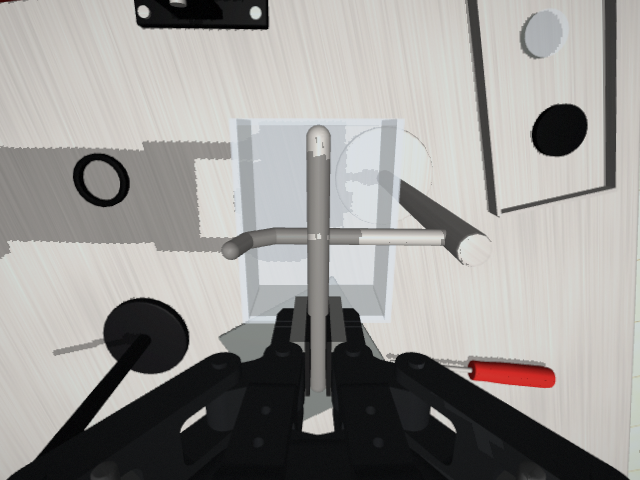

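View pics/s5c.png

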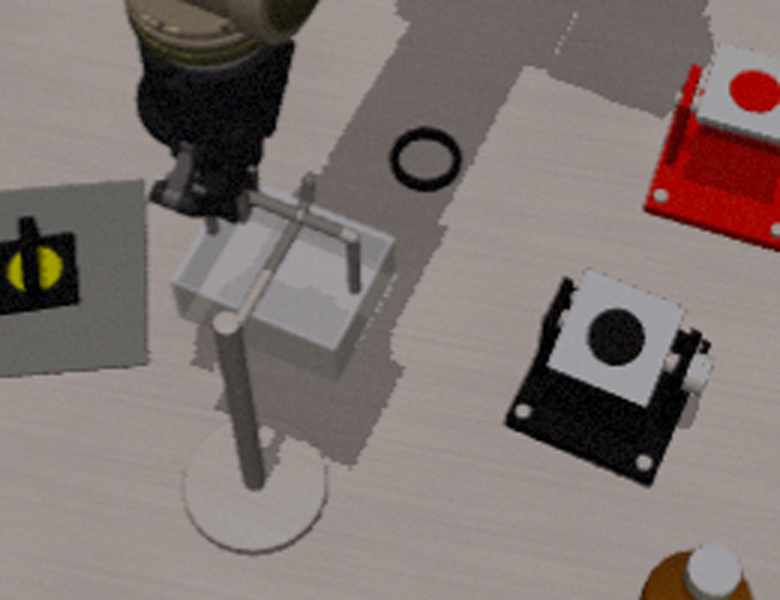

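The wrist view shows the arm crossing under the bar at (318,237), about mid-bar, with the tip at (232,250) clear of it. I lower slowly.

Call:
jog_arm(deltas=[0, 0, 0.01, 0, 0, 0, 1, 0, 0, 0.02, 0, 0, 0, 1, 0, 0, 0.03, 0, 0, 0, 1, 0, 0, 0.038, 0, 0, 0, 1, 0, 0, 0.043, 0, 0, 0, 1, 0, 0, 0.045, 0, 0, 0, 1, 0, 0, 0.046, 0, 0, 0, 1, 0, 0, 0.046, 0, 0, 0, 1])

```text
time_s: 6.18
position: [0.6102, -0.0361, 0.2119]
tool_rot: [[0.232, 0.973, 0.0], [0.973, -0.232, -0.0], [-0.0, 0.0, -1.0]]
ft_force: [-0.1, 0.0, -0.8]
grip_width: 0.006
```

```bash
python3 - <<'E'
from h import *
s=env.observe();print(s['time_s'],s['position'],s['ft_force'],s['wrist_torque'],s['grip_width'])
E
```

```text
6.1833 [ 0.6102 -0.0361  0.2119] [-0.1256  0.0172 -0.7886] [-0.0343 -0.0156 -0.0375] 0.00600747879348894
```

Call:
jog_arm(deltas=[0, 0, 0.001, 0, 0, 0, 1, 0, 0, 0.002, 0, 0, 0, 1, 0, 0, 0.002, 0, 0, 0, 1])

```text
time_s: 6.43
position: [0.6103, -0.0361, 0.2105]
tool_rot: [[0.232, 0.973, 0.001], [0.973, -0.232, -0.0], [0.0, 0.001, -1.0]]
ft_force: [0.6, -0.4, -0.1]
grip_width: 0.0057
```

Call:
jog_arm(deltas=[0, 0, 0.001, 0, 0, 0, 1, 0, 0, 0.002, 0, 0, 0, 1, 0, 0, 0.002, 0, 0, 0, 1])

```text
time_s: 6.68
position: [0.6104, -0.0362, 0.2095]
tool_rot: [[0.232, 0.973, 0.001], [0.973, -0.232, -0.0], [-0.0, 0.001, -1.0]]
ft_force: [-0.5, -0.5, 3.9]
grip_width: 0.0056
```

Call:
jog_arm(deltas=[0, 0, 0, 0, 0, 0, 0.8, 0, 0, 0, 0, 0, 0, 0.6, 0, 0, 0, 0, 0, 0, 0.4, 0, 0, 0, 0, 0, 0, 0.3, 0, 0, 0, 0, 0, 0, 0.3, 0, 0, 0, 0, 0, 0, 0.3])

```text
time_s: 7.18
position: [0.6101, -0.036, 0.2087]
tool_rot: [[0.232, 0.973, -0.0], [0.973, -0.232, 0.0], [0.0, -0.0, -1.0]]
ft_force: [-0.1, -0.1, -0.1]
grip_width: 0.0297
```

```bash
python3 - <<'E'
from h import *
s=env.observe();print(s['time_s'],s['position'],s['ft_force'],s['wrist_torque'],s['grip_width'])
for n in ['wrist','scene']: cv2.imwrite(f'pics/{n}6.png',eyes.get_image(n)[:,:,::-1])
a=cv2.imread('pics/scene6.png')[180:380,190:450];cv2.imwrite('pics/s6c.png',cv2.resize(a,None,fx=3,fy=3,interpolation=cv2.INTER_CUBIC))
E
```

```text
7.1833 [ 0.6101 -0.036   0.2087] [-0.1322 -0.0621 -0.0948] [ 0.0158 -0.0297 -0.0088] 0.029749824728352043
```

View pics/wrist6.png

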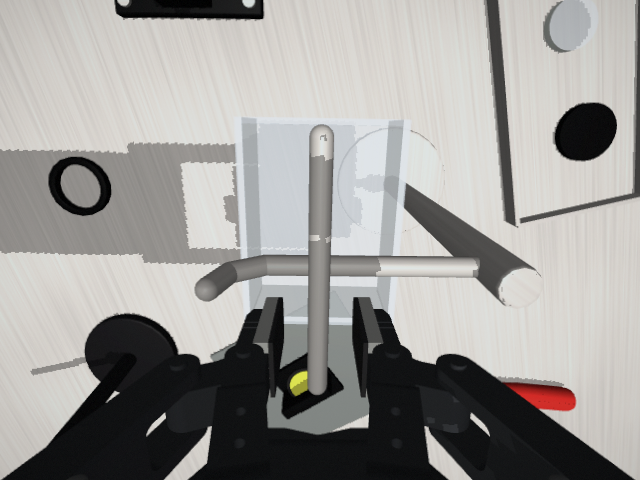

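View pics/s6c.png

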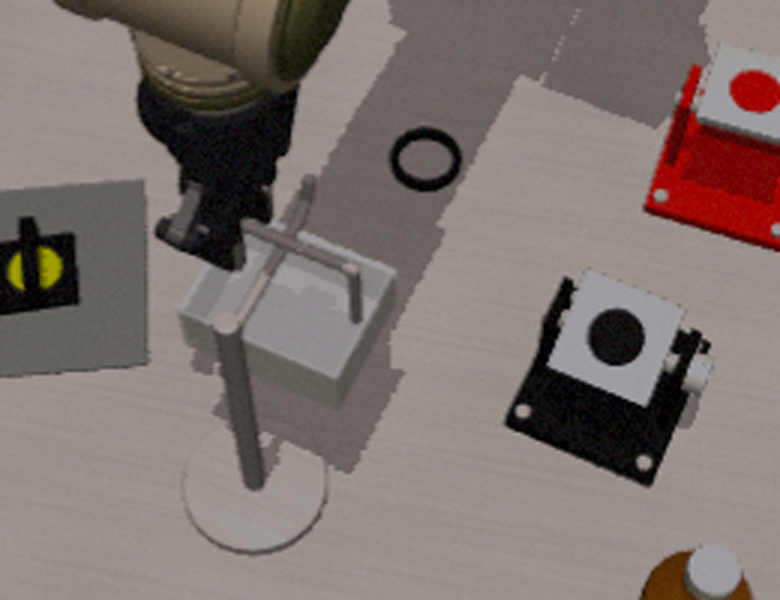

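Call:
jog_arm(deltas=[0, 0, -0.01, 0, 0, 0, 0.3, 0, 0, -0.03, 0, 0, 0, 0.3, 0, 0, -0.055, 0, 0, 0, 0.3, 0, 0, -0.09, 0, 0, 0, 0.3, 0, 0, -0.13, 0, 0, 0, 0.3, 0, 0, -0.13, 0, 0, 0, 0.3, 0, 0, -0.13, 0, 0, 0, 0.3])

```text
time_s: 7.87
position: [0.6105, -0.0361, 0.3084]
tool_rot: [[0.232, 0.973, 0.004], [0.973, -0.232, -0.001], [-0.0, 0.004, -1.0]]
ft_force: [-0.6, 0.6, -0.7]
grip_width: 0.0297
```

```bash
python3 - <<'E'
from h import *
s=env.observe();print(s['time_s'],s['position'],s['ft_force'],s['q'])
for n in ['wrist','scene']: cv2.imwrite(f'pics/{n}7.png',eyes.get_image(n)[:,:,::-1])
a=cv2.imread('pics/scene7.png')
cv2.imwrite('pics/s7c.png',np.vstack([cv2.resize(a[200:350,190:350],None,fx=3.5,fy=3.5,interpolation=cv2.INTER_CUBIC)]))
c=cv2.resize(a[235:310,160:245],None,fx=8,fy=8,interpolation=cv2.INTER_CUBIC);cv2.imwrite('pics/cell7.png',c)
E
```

```text
7.8667 [ 0.6105 -0.0361  0.3084] [-0.5959  0.6388 -0.6825] [-14.4639  26.1236  54.818    0.0018  98.8257  -1.0558]
```

View pics/wrist7.png

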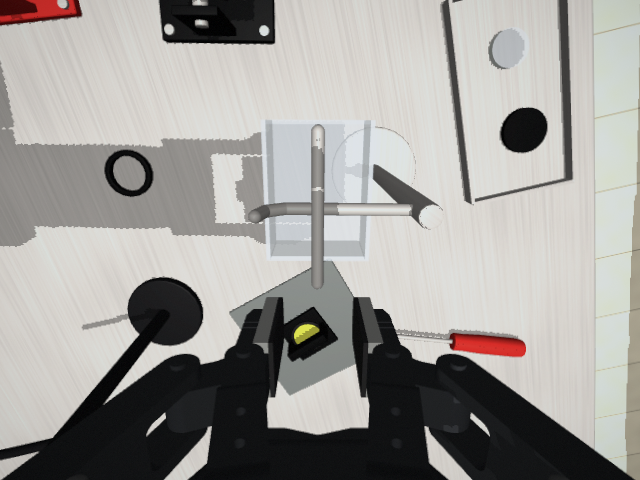

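View pics/s7c.png

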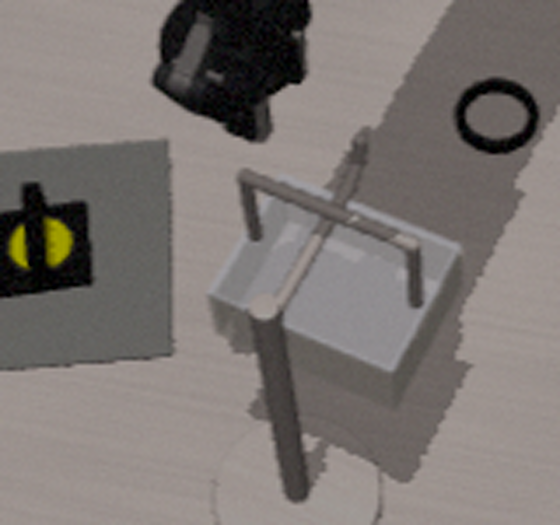

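View pics/cell7.png

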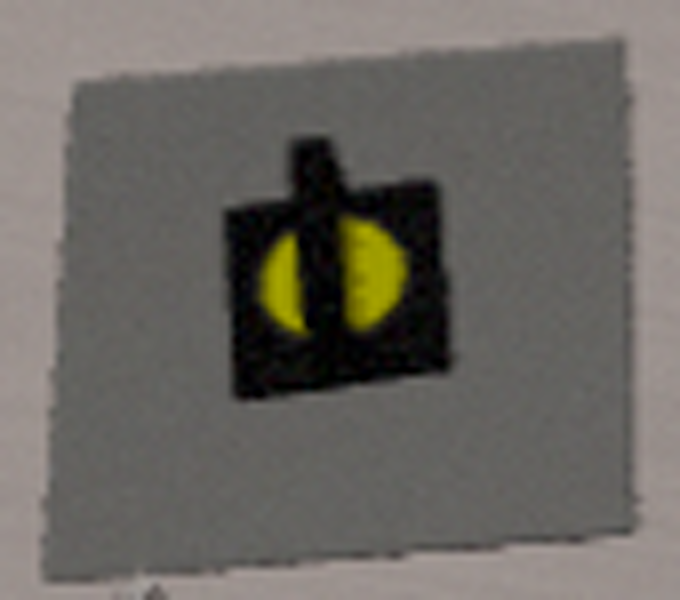

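```bash
python3 - <<'E'
from h import *
c=np.array([.552,-.224]);x=np.array([np.cos(np.radians(23)),np.sin(np.radians(23))]);p=c-.05*x;print(p)
delta([p[0],p[1],.24],Rdown(23))
E
```

```text
[ 0.506  -0.2435]
delta [-0.3013 -0.0704  0.0876] [-0.0004  0.0002  0.2977] rows 5.783468780937107 7.483670083669913
```

Call:
jog_arm(deltas=[-0.301, -0.07, 0, 0, 0, 0.298, -1, -0.301, -0.07, 0, 0, 0, 0.298, -1, -0.301, -0.07, 0, 0, 0, 0.298, -1, -0.301, -0.07, 0, 0, 0, 0.298, -1, -0.301, -0.07, 0.088, 0, 0, 0.298, -1, -0.301, -0.07, 0.088, 0, 0, 0.298, -1, -0.301, -0.07, 0.088, 0, 0, 0.298, -1, -0.301, -0.07, 0.088, 0, 0, 0.298, -1, -0.301, -0.07, 0.088, 0, 0, 0.298, -1, -0.301, -0.07, 0.088, 0, 0, 0.298, -1, -0.301, -0.07, 0.088, 0, 0, 0.298, -1, -0.301, -0.07, 0.088, 0, 0, 0.298, -1])

```text
time_s: 8.97
position: [0.5069, -0.2431, 0.2404]
tool_rot: [[0.92, 0.392, 0.0], [0.392, -0.92, -0.0], [0.0, 0.0, -1.0]]
ft_force: [0.7, -0.0, -0.9]
grip_width: 0.0852
```

```bash
python3 - <<'E'
from h import *
s=env.observe();print(s['time_s'],s['position'],s['ft_force'],s['q'])
for n in ['wrist']: cv2.imwrite(f'pics/{n}8.png',eyes.get_image(n)[:,:,::-1])
a=cv2.imread('pics/wrist8.png');cv2.imwrite('pics/w8c.png',cv2.convertScaleAbs(cv2.resize(a[140:340,200:440],None,fx=3,fy=3,interpolation=cv2.INTER_CUBIC),alpha=2,beta=20))
E
```

```text
8.9667 [ 0.5069 -0.2431  0.2404] [ 0.6704 -0.0209 -0.9195] [-37.6834  22.6834  71.3979   0.0004  85.9052  29.2442]
```

View pics/w8c.png

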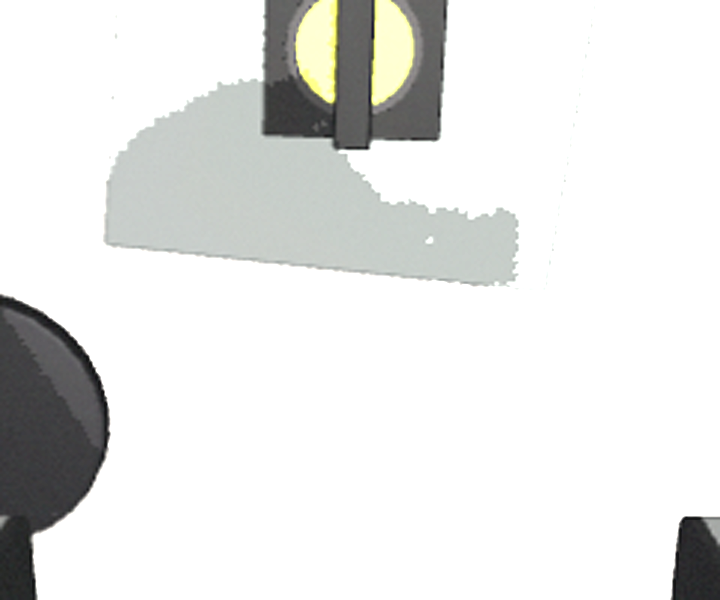

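```bash
python3 - <<'E'
from h import *
a=cv2.imread('pics/wrist8.png');cv2.imwrite('pics/w8d.png',cv2.convertScaleAbs(cv2.resize(a[70:200,250:380],None,fx=4.5,fy=4.5,interpolation=cv2.INTER_CUBIC),alpha=2,beta=20))
E
```

```text
(no output)
```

View pics/w8d.png

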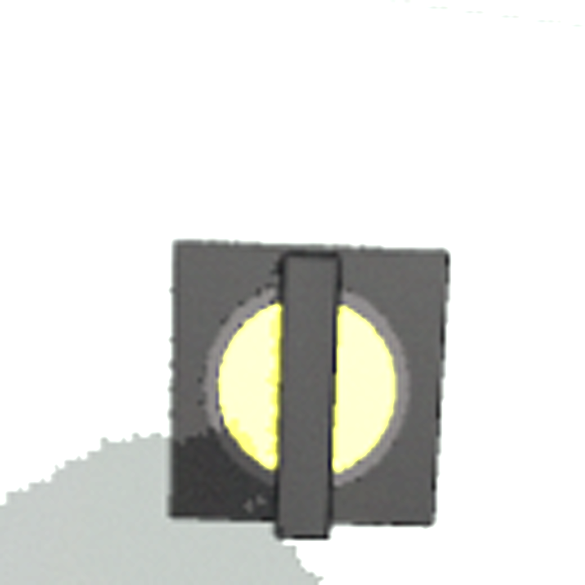

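```bash
python3 - <<'E'
from h import *
W=cam('wrist'); f=lambda x,y:(250+(x+.5)/4.5-.5,70+(y+.5)/4.5-.5)
for L,z in [([(174,241),(448,251),(434,526),(170,519)],.010),([(284,253),(341,255),(330,540),(276,537)],.042)]:
    P=np.array([onz(W,f(*c),z)[:2] for c in L]);c=P.mean(0)
    ax=(P[0]+P[1]-P[2]-P[3])/2; ay=(P[1]+P[2]-P[0]-P[3])/2
    print(c,np.linalg.norm(ax),np.linalg.norm(ay),np.degrees(np.arctan2(ax[1],ax[0])),np.degrees(np.arctan2(ay[1],ay[0]))+90)
E
```

```text
[ 0.553  -0.2231] 0.059369219979849695 0.05912230403269522 21.157768785498625 21.314031895810587
[ 0.5532 -0.2233] 0.05606651433312256 0.011175292820752303 21.132394699059148 20.51504960654232
```

```bash
python3 - <<'E'
from h import *
delta([.553,-.2232,.018],Rdown(21.1))
E
```

```text
delta [ 0.0669 -0.0004  0.2967] [ 0.0001 -0.0001  0.0108] rows 5.469358892137582 0.27268024941387015
```

Call:
jog_arm(deltas=[0.067, 0, 0.05, 0, 0, 0.011, -0.5, 0.067, 0, 0.1, 0, 0, 0.011, -0.2, 0.067, 0, 0.15, 0, 0, 0.011, 0, 0.067, 0, 0.2, 0, 0, 0.011, 0, 0.067, 0, 0.24, 0, 0, 0.011, 0, 0.067, 0, 0.27, 0, 0, 0.011, 0, 0.067, 0, 0.29, 0, 0, 0.011, 0, 0.067, 0, 0.297, 0, 0, 0.011, 0, 0.067, 0, 0.297, 0, 0, 0.011, 0, 0.067, 0, 0.297, 0, 0, 0.011, 0])

```text
time_s: 9.85
position: [0.5535, -0.2241, 0.0185]
tool_rot: [[0.934, 0.358, 0.001], [0.358, -0.934, -0.001], [0.001, 0.001, -1.0]]
ft_force: [-0.6, -0.9, 0.4]
grip_width: 0.0426
```

```bash
python3 - <<'E'
from h import *
s=env.observe();print(s['time_s'],s['position'],s['ft_force'],s['grip_width'])
for n in ['wrist']: cv2.imwrite(f'pics/{n}9.png',cv2.convertScaleAbs(eyes.get_image(n)[:,:,::-1],alpha=1.6,beta=20))
E
```

```text
9.85 [ 0.5535 -0.2241  0.0185] [-0.5618 -0.9298  0.3935] 0.04257717211920581
```

View pics/wrist9.png

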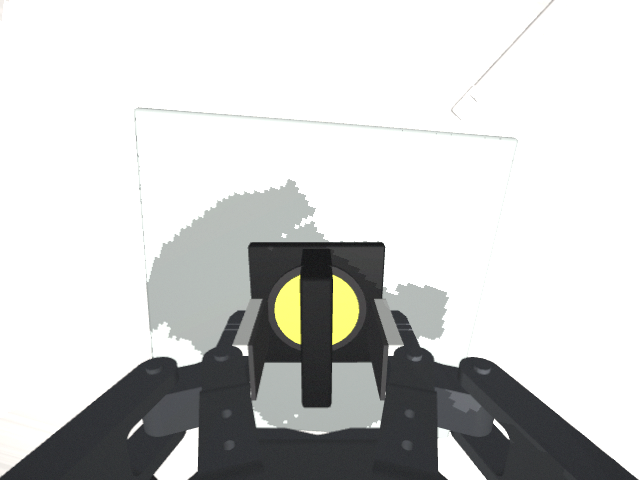

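Call:
jog_arm(deltas=[0, 0, 0, 0, 0, 0, 0.5, 0, 0, 0, 0, 0, 0, 0.7, 0, 0, 0, 0, 0, 0, 1, 0, 0, 0, 0, 0, 0, 1, 0, 0, 0, 0, 0, 0, 1, 0, 0, 0, 0, 0, 0, 1], grip_force=70)

```text
time_s: 10.4
position: [0.5534, -0.2242, 0.0187]
tool_rot: [[0.934, 0.358, 0.002], [0.358, -0.934, -0.001], [0.001, 0.002, -1.0]]
ft_force: [-0.9, 0.7, 6.0]
grip_width: 0.0107
```

```bash
python3 - <<'E'
from h import *
s=env.observe();print(s['time_s'],s['position'],s['ft_force'],s['grip_width']);print(np.array(s['tool_rot']))
img=eyes.get_image('wrist');cv2.imwrite('pics/w10.png',cv2.convertScaleAbs(img[:,:,::-1],alpha=1.6,beta=20))
E
```

```text
10.4 [ 0.5534 -0.2242  0.0187] [-0.9041  0.7006  6.0253] 0.010717144691466906
[[ 0.9338  0.3579  0.0016]
 [ 0.3579 -0.9338 -0.0011]
 [ 0.0011  0.0015 -1.    ]]
```

View pics/w10.png

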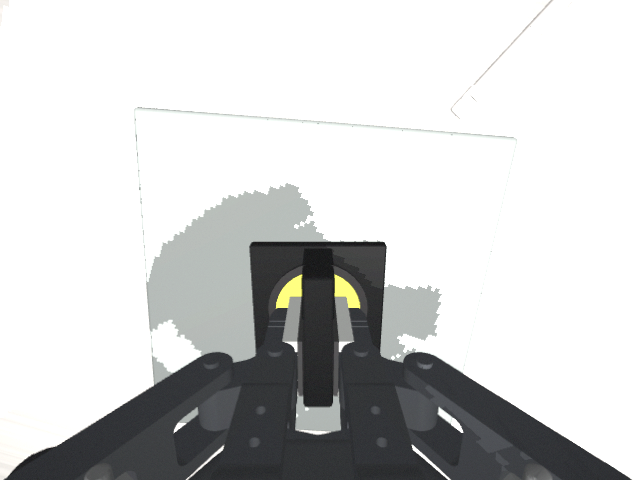

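```bash
python3 - <<'E'
from h import *
s=env.observe();W=cam('wrist');R=np.array(s['tool_rot'])
A=[R.T@(onz(W,c,.010)-s['position']) for c in [(251,242.5),(385.5,243)]];print(A)
d=A[1]-A[0];print(np.degrees(np.arctan2(d[0],d[1])), (A[0]+A[1])/2)
E
```

```text
[array([ 0.0311, -0.0291,  0.0087]), array([0.0309, 0.0287, 0.0088])]
-0.23444570467650316 [ 0.031  -0.0002  0.0087]
```

Call:
jog_arm(deltas=[0, 0, -0.01, 0, 0, 0, 1, 0, 0, -0.03, 0, 0, 0, 1, 0, 0, -0.07, 0, 0, 0, 1, 0, 0, -0.12, 0, 0, 0, 1, 0, 0, -0.17, 0, 0, 0, 1, 0, 0, -0.22, 0, 0, 0, 1, 0, 0, -0.27, 0, 0, 0, 1, 0, 0, -0.3, 0, 0, 0, 1, 0, 0, -0.31, 0, 0, 0, 1, 0, 0, -0.31, 0, 0, 0, 1])

```text
time_s: 11.28
position: [0.5532, -0.224, 0.2519]
tool_rot: [[0.934, 0.358, 0.003], [0.358, -0.934, -0.002], [0.002, 0.003, -1.0]]
ft_force: [0.3, -0.2, -1.3]
grip_width: 0.0108
```

```bash
python3 - <<'E'
from h import *
s=env.observe();print(s['time_s'],s['position'],s['ft_force'],s['grip_width'])
img=eyes.get_image('wrist');cv2.imwrite('pics/w11.png',cv2.convertScaleAbs(img[:,:,::-1],alpha=1.6,beta=20))
img=eyes.get_image('top');cv2.imwrite('pics/t11.png',img[:,:,::-1])
E
```

```text
11.2833 [ 0.5532 -0.224   0.2519] [ 0.3038 -0.2234 -1.2572] 0.010773277876154303
```

View pics/w11.png

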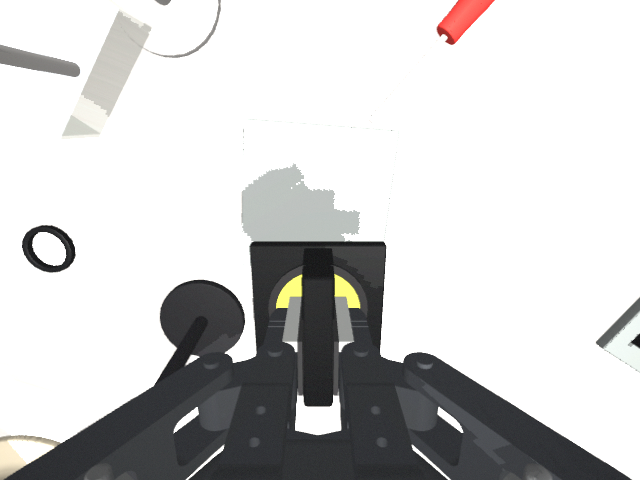

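View pics/t11.png

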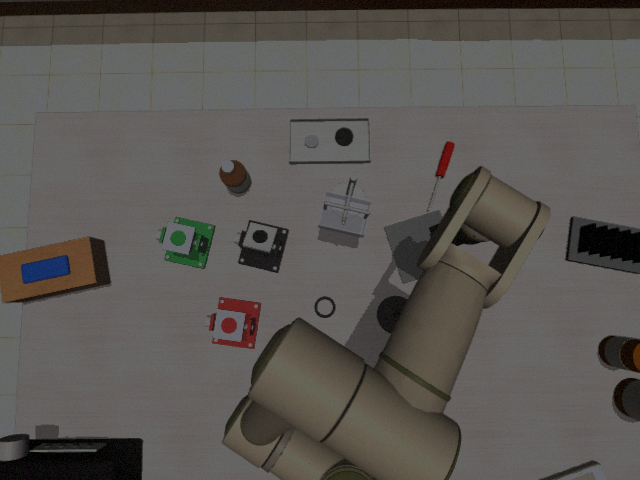

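```bash
python3 - <<'E'
from h import *
delta([.475,.223,.30],Rdown(-14))
E
```

```text
delta [ 0.1165 -0.5931 -0.0676] [-0.0005  0.0007  0.1943] rows 10.939689547296876 4.883487028420025
```

Call:
jog_arm(deltas=[0, 0, -0.068, 0, 0, 0, 1, 0.03, -0.08, -0.068, 0, 0, 0.03, 1, 0.117, -0.593, -0.068, 0, 0, 0.194, 1, 0.117, -0.593, -0.068, 0, 0, 0.194, 1, 0.117, -0.593, -0.068, 0, 0, 0.194, 1, 0.117, -0.593, -0.068, 0, 0, 0.194, 1, 0.117, -0.593, -0.068, 0, 0, 0.194, 1, 0.117, -0.593, -0.068, 0, 0, 0.194, 1, 0.117, -0.593, -0.068, 0, 0, 0.194, 1, 0.117, -0.593, -0.068, 0, 0, 0.194, 1, 0.117, -0.593, -0.068, 0, 0, 0.194, 1, 0.117, -0.593, -0.068, 0, 0, 0.194, 1])

```text
time_s: 12.38
position: [0.4748, 0.223, 0.2989]
tool_rot: [[0.97, -0.241, -0.004], [-0.241, -0.97, -0.001], [-0.004, 0.002, -1.0]]
ft_force: [1.8, -0.1, -1.3]
grip_width: 0.0103
```

Call:
jog_arm(deltas=[0, 0, 0, 0, 0, 0, 1, 0, 0, 0.05, 0, 0, 0, 1, 0, 0, 0.08, 0, 0, 0, 1, 0, 0, 0.08, 0, 0, 0, 1, 0, 0, 0.08, 0, 0, 0, 1])

```text
time_s: 12.8
position: [0.4755, 0.221, 0.2396]
tool_rot: [[0.97, -0.241, -0.004], [-0.241, -0.97, -0.001], [-0.004, 0.002, -1.0]]
ft_force: [-0.6, 0.3, -1.4]
grip_width: 0.0107
```

```bash
python3 - <<'E'
from h import *
s=env.observe();print(s['time_s'],s['position'],s['ft_force'],s['grip_width'],s['q'])
img=eyes.get_image('wrist');cv2.imwrite('pics/w12.png',img[:,:,::-1])
import json;json.dump({k:np.array(s[k]).tolist() for k in ['position','tool_rot']},open('s12.json','w'))
E
```

```text
12.8 [0.4755 0.221  0.2396] [-0.6173  0.2651 -1.4212] 0.010680086975647329 [ 11.9768  18.998   77.3048   0.0011  83.9601 115.9328]
```

View pics/w12.png

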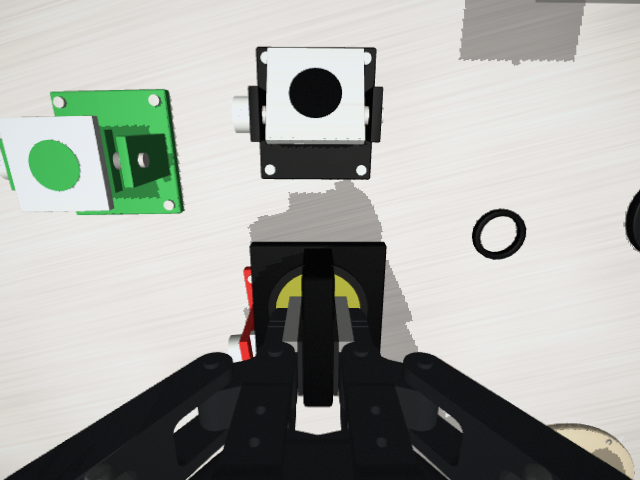

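```bash
python3 - <<'E'
from h import *
a=cv2.imread('pics/w12.png');cv2.imwrite('pics/w12c.png',cv2.resize(a[35:185,225:390],None,fx=4.5,fy=4,interpolation=cv2.INTER_CUBIC) if 0 else cv2.resize(a[35:185,230:390],None,fx=4,fy=4,interpolation=cv2.INTER_CUBIC))
E
```

```text
(no output)
```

View pics/w12c.png

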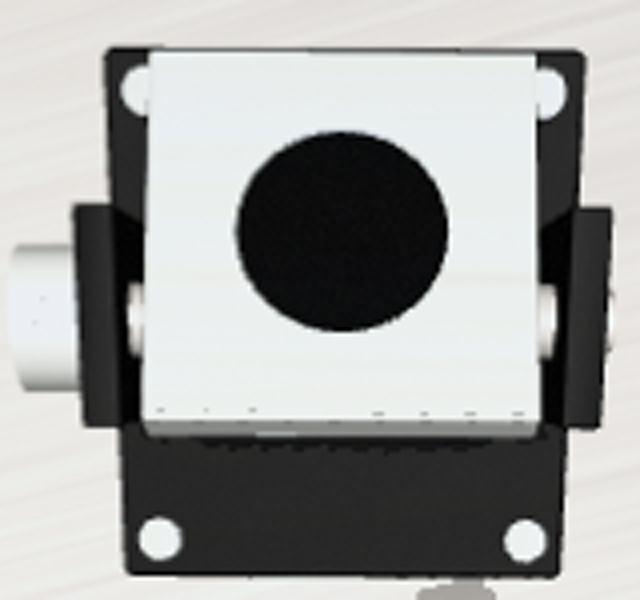

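```bash
cat > st.py <<'E'
from h import *
import json
S=cam('scene');T=cam('top');W=cam('wrist',json.load(open('s12.json')))
a=lambda x,y:(350+(x+.5)*90/396-.5,260+(y+.5)*85/374-.5)
b=lambda x,y:(225+(x+.5)*75/400-.5,210+(y+.5)*70/374-.5)
w=lambda x,y:(230+(x+.5)/4-.5,35+(y+.5)/4-.5)
# order: up-slope(-x) -y ; -x +y ; +x +y ; +x -y
sc=[(152,42),(300,103),(244,243),(98,184)]
tc=[(241,228),(91,192),(136,67),(280,99)]
wc=[(539,421),(142,417),(150,53),(536,56)]
def rep(P):
    P=np.array(P);c=P.mean(0);x=(P[2]+P[3]-P[0]-P[1])/2;y=(P[1]+P[2]-P[0]-P[3])/2
    n=np.cross(x,y);n/=np.linalg.norm(n)
    print('c',c,'len',np.linalg.norm(x),np.linalg.norm(y),'n',n,'tilt',np.degrees(np.arccos(n[2])),'az n',np.degrees(np.arctan2(n[1],n[0])),'yaw y',np.degrees(np.arctan2(y[1],y[0]))-90,'ydz',y[2])
def pick(L): return [tri(*[(C,f(*c[i])) for C,f,c in L])[0] for i in range(4)]
A=(S,a,sc);B=(T,b,tc);C=(W,w,wc)
for L in ([A,B],[A,C],[B,C],[A,B,C]): rep(pick(L))
def spot(n,box):
    im=cv2.imread(n);g=cv2.cvtColor(im,cv2.COLOR_BGR2GRAY)
    return g
print('spot',tri((S,a(200,142)),(T,b(187,141)),(W,w(342,231))))
O=np.array([(-35,-35,0),(-35,35,0),(35,35,0),(35,-35,0),(0,0,0)],float)/1000
for nm,(Cm,f,cs),sp in (('W',C,(342,231)),('S',A,(200,142)),('T',B,(187,141))):
    uv=np.array([f(*c) for c in cs]+[f(*sp)]);K,k1,R,t=Cm
    ok,r,tv=cv2.solvePnP(O,uv,K,np.array([k1,0,0,0.]),flags=cv2.SOLVEPNP_SQPNP)
    ok,r,tv=cv2.solvePnP(O,uv,K,np.array([k1,0,0,0.]),r,tv,True)
    Rf=R.T@cv2.Rodrigues(r)[0];c=R.T@(tv[:,0]-t);n=Rf[:,2]
    e=proj(Cm,O@Rf.T+c)-uv
    print(nm,'c',c,'tilt',np.degrees(np.arccos(n[2])),'az',np.degrees(np.arctan2(n[1],n[0])),'yaw y',np.degrees(np.arctan2(Rf[1,1],Rf[0,1]))-90,'rms',np.sqrt((e**2).mean()))
print('screws W',onz(W,w(160,539),.012),onz(W,w(525,541),.012))
E
python3 st.py
```

```text
c [0.5715 0.199  0.0965] len 0.068868177322942 0.07075074347595624 n [ 0.3506 -0.0737  0.9336] tilt 20.991902916406136 az n -11.866424236930898 yaw y -13.825678336501213 ydz -0.0009280493713685611
c [0.573  0.1988 0.0989] len 0.06808902673356126 0.07023867545092999 n [ 0.3838 -0.1018  0.9178] tilt 23.394422666968932 az n -14.859003096562695 yaw y -14.330836714910035 ydz 0.0002801073542340396
c [0.5722 0.1996 0.0928] len 0.0637816271401597 0.07148675839284489 n [0.1555 0.0027 0.9878] tilt 8.945628644606025 az n 0.997804696902681 yaw y -13.656409915099616 ydz -0.002844549414597927
c [0.5722 0.199  0.0972] len 0.06836127848590395 0.07053250876856378 n [ 0.3531 -0.0872  0.9315] tilt 21.326051946053106 az n -13.874720409699906 yaw y -14.091087355838411 ydz -0.00010398588334515485
spot (array([0.5733, 0.199 , 0.1002]), [0.00031215117130102397, 0.00021068895626514977, 0.00022505408827937418])
W c [0.5734 0.1989 0.0979] tilt 25.755418928302184 az -14.61111815719959 yaw y -14.389130502016755 rms 0.21955195137864164
S c [0.5761 0.1985 0.1042] tilt 43.9703535334907 az -10.71564549357391 yaw y -12.987549351270545 rms 0.19378385523083683
T c [0.5705 0.1977 0.1078] tilt 23.40909649820778 az -13.355530976406142 yaw y -13.747872377808463 rms 0.25139164773881706
screws W [0.5219 0.2588 0.012 ] [0.4996 0.171  0.012 ]
```

```bash
python3 - <<'E'
from h import *
s=env.observe();R0=np.array(s['tool_rot']);p=np.array(s['position']);F=np.array([.573,.199,.099])
Q=Ro.from_rotvec(np.radians(-35)*R0[:,0]).as_matrix()
pn=F+Q@(p-F);Rn=Q@R0;print(pn);pn[2]+=.02;delta(pn,Rn)
E
```

```text
[0.4961 0.3005 0.2166]
delta [-0.     -0.1091  0.0061] [-0.1944  0.      0.    ] rows 1.9654715303939467 4.888268156424581
```

Call:
jog_arm(deltas=[0, -0.03, 0, -0.04, 0, 0, 1, 0, -0.06, 0.002, -0.08, 0, 0, 1, 0, -0.09, 0.004, -0.12, 0, 0, 1, 0, -0.109, 0.006, -0.16, 0, 0, 1, 0, -0.109, 0.006, -0.194, 0, 0, 1, 0, -0.109, 0.006, -0.194, 0, 0, 1, 0, -0.109, 0.006, -0.194, 0, 0, 1, 0, -0.109, 0.006, -0.194, 0, 0, 1])

```text
time_s: 13.52
position: [0.4962, 0.3, 0.2378]
tool_rot: [[0.97, -0.2, -0.136], [-0.242, -0.798, -0.552], [0.002, 0.569, -0.822]]
ft_force: [0.6, 0.2, 0.2]
grip_width: 0.0107
```

```bash
python3 - <<'E'
from h import *
s=env.observe();print(s['time_s'],s['position'],s['ft_force'],s['q'],s['qvel'])
img=eyes.get_image('wrist');cv2.imwrite('pics/w13.png',img[:,:,::-1])
import json;json.dump({k:np.array(s[k]).tolist() for k in ['position','tool_rot']},open('s13.json','w'))
print(proj(cam('wrist',s),[.573,.199,.099]))
E
```

```text
13.5167 [0.4962 0.3    0.2378] [0.6325 0.2003 0.225 ] [ 29.9826  37.9993  52.1222 -26.4829 113.1066 128.5479] [-0.7056 -1.3134  0.4566 -0.2325  0.143  -0.0128]
[[301.3083  97.7749]]
```

View pics/w13.png

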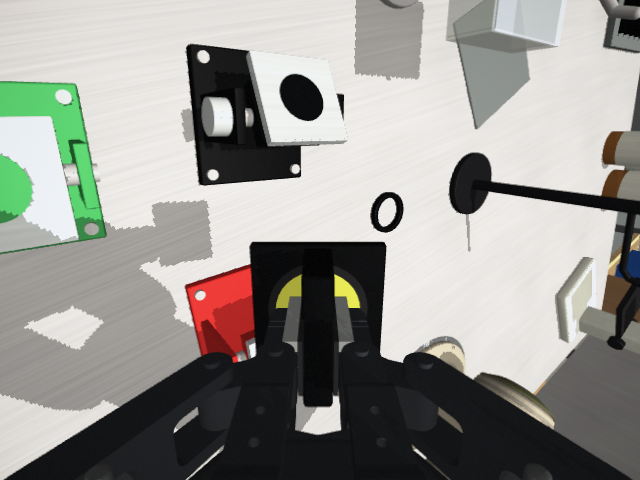

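```bash
python3 - <<'E'
from h import *
a=cv2.imread('pics/w13.png');cv2.imwrite('pics/w13c.png',cv2.resize(a[40:160,235:360],None,fx=5,fy=5,interpolation=cv2.INTER_CUBIC))
E
```

```text
(no output)
```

View pics/w13c.png

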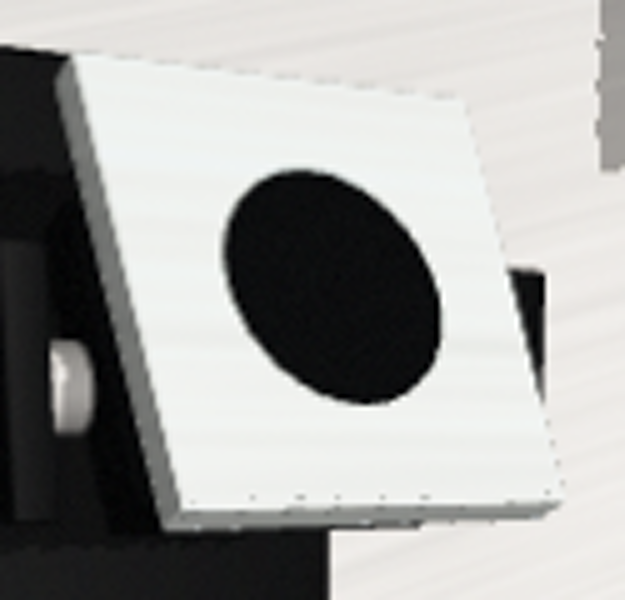

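```bash
cat >> st.py <<'E'
print('---')
V=cam('wrist',json.load(open('s13.json')));v=lambda x,y:(235+(x+.5)/5-.5,40+(y+.5)/5-.5)
vc=[(565,501),(180,512),(76,54),(464,99)]
D=(V,v,vc)
for L in ([C,D],[A,D],[A,C,D],[A,B,C,D]): rep(pick(L))
P=pick([C,D])
for i in range(4): print(P[i],tri((W,w(*wc[i])),(V,v(*vc[i])))[1])
print('spot',tri((W,w(342,231)),(V,v(333,287))))
print('spot4',tri((W,w(342,231)),(V,v(333,287)),(S,a(200,142)),(T,b(187,141))))
uv=np.array([v(*c) for c in vc]+[v(333,287)]);K,k1,R,t=V
ok,r,tv=cv2.solvePnP(O,uv,K,np.array([k1,0,0,0.]),flags=cv2.SOLVEPNP_SQPNP)
Rf=R.T@cv2.Rodrigues(r)[0];c=R.T@(tv[:,0]-t);n=Rf[:,2]
print('V',c,'tilt',np.degrees(np.arccos(n[2])),'az',np.degrees(np.arctan2(n[1],n[0])),'yaw y',np.degrees(np.arctan2(Rf[1,1],Rf[0,1]))-90)
E
python3 st.py | sed -n '/---/,$p'
```

```text
---
c [0.5732 0.1996 0.1   ] len 0.06870460815652611 0.0696540588972947 n [ 0.3979 -0.107   0.9112] tilt 24.332841882590543 az n -15.048673189798558 yaw y -14.098804230259049 ydz 0.0005221474990522515
c [0.5728 0.1986 0.0986] len 0.0681308713478398 0.07038310434986537 n [ 0.3698 -0.0982  0.9239] tilt 22.499135529703747 az n -14.87440967131167 yaw y -14.123571267452292 ydz 0.0003820139452969315
c [0.5731 0.199  0.0991] len 0.06819949711267961 0.07017892072272507 n [ 0.3819 -0.1051  0.9182] tilt 23.33204390091978 az n -15.387796117274952 yaw y -14.22475936404686 ydz 0.0006143868317137341
c [0.5725 0.1989 0.0983] len 0.06855761692529128 0.07034732849001876 n [ 0.3697 -0.0996  0.9238] tilt 22.514445909294782 az n -15.07020776702989 yaw y -14.084409404109664 ydz 0.000501665855359025
[0.5343 0.1737 0.1144] [7.009320224572445e-05, 7.009320224584375e-05]
[0.5514 0.2411 0.114 ] [0.00024462144956131254, 0.00024462144956102815]
[0.6119 0.2256 0.0866] [0.00010624424536734054, 0.00010624424536729657]
[0.5951 0.1579 0.0851] [0.00016540760653039883, 0.0001654076065303253]
spot (array([0.5736, 0.1994, 0.0998]), [1.2257858251244963e-05, 1.2257858251246113e-05])
spot4 (array([0.5734, 0.1993, 0.0998]), [0.0002900884983280722, 0.00027633827510286106, 0.0003261239087234937, 0.0004047269883465746])
V [0.5729 0.1969 0.0956] tilt 24.438230471970165 az -12.263652837590364 yaw y -14.05809991014651
```

```bash
python3 - <<'E'
from h import *
import json
s=env.observe();q=json.load(open('s12.json'));R0=np.array(q['tool_rot']);p=np.array(q['position']);F=np.array([.573,.199,.099])
Q=Ro.from_rotvec(np.radians(33)*R0[:,0]).as_matrix()
pn=F+Q@(p-F);Rn=Q@R0;pn[2]+=.02;print(pn);delta(pn,Rn);delta(p,R0)
E
```

```text
[0.4571 0.1473 0.2358]
delta [-0.0012  0.1706  0.122 ] [ 0.3754 -0.0021 -0.0006] rows 3.7721929521182247 9.436601329683244
delta [-0.0013  0.0902  0.0602] [ 0.192  -0.0017 -0.0011] rows 1.9500326317306813 4.8278027227472515
```

Call:
jog_arm(deltas=[0, 0.02, 0.014, 0.04, 0, 0, 1, 0, 0.04, 0.028, 0.08, 0, 0, 1, 0, 0.06, 0.042, 0.12, 0, 0, 1, 0, 0.08, 0.056, 0.16, 0, 0, 1, 0, 0.1, 0.07, 0.2, 0, 0, 1, 0, 0.12, 0.085, 0.24, 0, 0, 1, 0, 0.14, 0.1, 0.28, 0, 0, 1, 0, 0.155, 0.11, 0.32, 0, 0, 1, 0, 0.17, 0.122, 0.36, 0, 0, 1, 0, 0.17, 0.122, 0.375, 0, 0, 1, 0, 0.17, 0.122, 0.375, 0, 0, 1, 0, 0.17, 0.122, 0.375, 0, 0, 1])

```text
time_s: 14.57
position: [0.4581, 0.147, 0.2356]
tool_rot: [[0.97, -0.205, 0.134], [-0.245, -0.818, 0.52], [0.002, -0.537, -0.843]]
ft_force: [-0.6, 0.8, -0.9]
grip_width: 0.011
```

```bash
python3 - <<'E'
from h import *
s=env.observe();print(s['time_s'],s['position'],s['ft_force'],s['q'],s['qvel'])
img=eyes.get_image('wrist');cv2.imwrite('pics/w14.png',img[:,:,::-1])
import json;json.dump({k:np.array(s[k]).tolist() for k in ['position','tool_rot']},open('s14.json','w'))
u=proj(cam('wrist',s),[.573,.199,.099])[0];print(u)
x,y=int(u[0]),int(u[1]);a=cv2.imread('pics/w14.png');cv2.imwrite('pics/w14c.png',cv2.resize(a[40:160,255:380],None,fx=5,fy=5,interpolation=cv2.INTER_CUBIC))
E
```

```text
14.5667 [0.4581 0.147  0.2356] [-0.5887  0.767  -0.8803] [-14.3353  11.1718  96.4352  33.763   75.1923  80.1078] [ 2.9414  0.722  -1.4301 -0.7206  0.0588  0.5136]
[327.1605  97.8974]
```

View pics/w14.png

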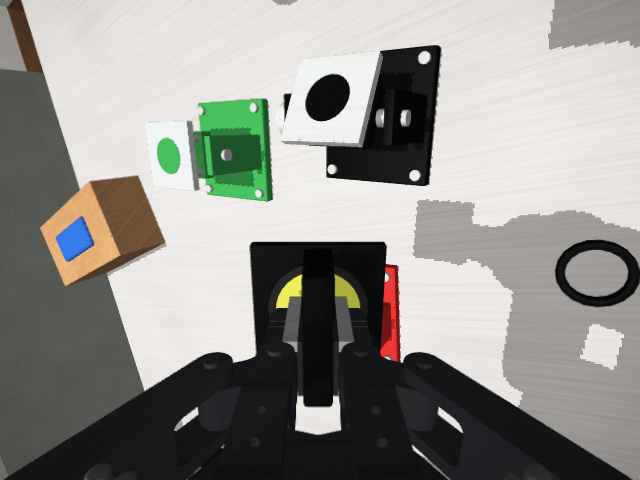

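View pics/w14c.png

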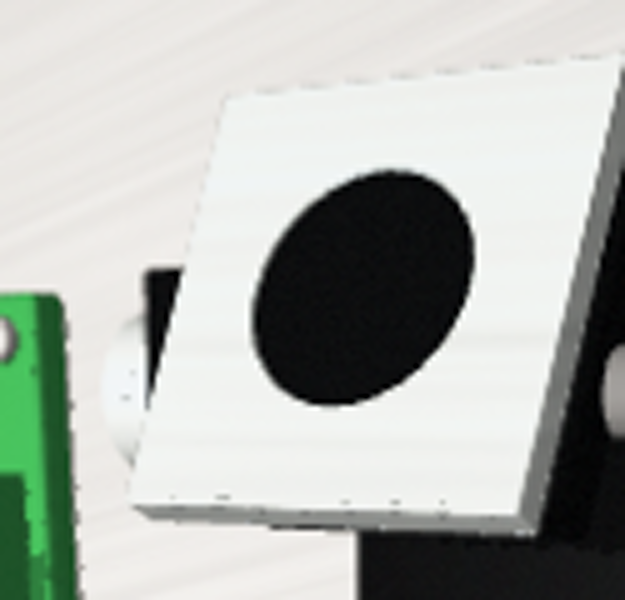

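```bash
cat >> st.py <<'E'
print('+++')
U=cam('wrist',json.load(open('s14.json')));u=lambda x,y:(255+(x+.5)/5-.5,40+(y+.5)/5-.5)
uc=[(520,515),(132,506),(226,97),(624,54)]
E_=(U,u,uc)
for L in ([D,E_],[C,D,E_],[A,D,E_],[A,B,C,D,E_]): rep(pick(L))
P=pick([D,E_])
for i in range(4): print(P[i],tri((V,v(*vc[i])),(U,u(*uc[i])))[1])
# spot ellipse
res=[]
for n,Cm,box in (('w12',W,(285,60,350,125)),('w13',V,(270,65,335,130)),('w14',U,(295,65,360,130))):
    g=cv2.cvtColor(cv2.imread(f'pics/{n}.png'),cv2.COLOR_BGR2GRAY);x0,y0,x1,y1=box
    m=cv2.resize(g[y0:y1,x0:x1],None,fx=8,fy=8,interpolation=cv2.INTER_CUBIC);m=(m<120).astype(np.uint8)
    cs,_=cv2.findContours(m,cv2.RETR_EXTERNAL,cv2.CHAIN_APPROX_NONE);cc=max(cs,key=lambda c:cv2.contourArea(c) if not (c[:,0].min()<=1 or c[:,0].max()>=8*65-2) else 0)
    e=cv2.fitEllipse(cc);cen=(x0+(e[0][0]+.5)/8-.5,y0+(e[0][1]+.5)/8-.5)
    pts=(cc[:,0].astype(float)+.5)/8-.5+[x0,y0]
    print(n,cen,e);res.append((Cm,cen,pts))
print('spot V,U',tri(*[(c,e) for c,e,_ in res[1:]]),'all',tri(*[(c,e) for c,e,_ in res]))
# circle test: cast contours on planes through the spot of given tilt; roundness and agreement across views
X0=tri(*[(c,e) for c,e,_ in res])[0]
for tl in (20,22,23,24,25,26,27):
    y=np.array([-np.sin(np.radians(-14.2)),np.cos(np.radians(-14.2)),0]);h=np.array([y[1],-y[0],0]);tr=np.radians(tl)
    n=np.sin(tr)*h+np.cos(tr)*np.array([0,0,1]);x=np.cross(y,n);o=[]
    for Cm,e,pts in res:
        Q=[]
        for p in pts[::6]:
            c,d=ray(Cm,p);Q.append(c+d*((X0-c)@n)/(d@n)-X0)
        Q=np.array(Q);o+= [np.ptp(Q@x)*1e3,np.ptp(Q@y)*1e3]
    print(tl,np.round(o,2))
E
python3 st.py | sed -n '/+++/,$p'
```

```text
+++
c [0.5727 0.1982 0.1002] len 0.06875876926646164 0.06927202488864162 n [ 0.395  -0.0959  0.9137] tilt 23.98038761479138 az n -13.644451039871763 yaw y -13.958403118551999 ydz -0.00016884106473132043
c [0.5727 0.1983 0.1002] len 0.06860036607749362 0.0693629423822251 n [ 0.3955 -0.0973  0.9133] tilt 24.03631853531132 az n -13.821517009548844 yaw y -14.084780663585931 ydz -0.00014214020351670242
c [0.5729 0.1984 0.0998] len 0.06848123318547138 0.06981543471561798 n [ 0.3929 -0.0931  0.9149] tilt 23.814947915561657 az n -13.333133923059945 yaw y -13.983528741548156 ydz -0.00034977457773925635
c [0.5725 0.1985 0.0994] len 0.06869920666989118 0.06996382955082885 n [ 0.3846 -0.0933  0.9183] tilt 23.31592315521181 az n -13.632913988460418 yaw y -14.021406073636683 ydz -0.00020445734702007057
[0.5339 0.1722 0.1146] [4.56030829217502e-05, 4.560308292154167e-05]
[0.5506 0.2396 0.1138] [8.650123407416706e-05, 8.650123407416422e-05]
[0.6115 0.2241 0.0865] [0.00016845221887350594, 0.00016845221887341782]
[0.5948 0.157  0.086 ] [5.438325636939629e-05, 5.4383256369646924e-05]
w12 (315.060726165
[... 206 characters left out ...]
4531), (297.5372619628906, 412.4645690917969), 141.80735778808594)
w14 (327.14970779418945, 97.2132682800293) ((260.6976623535156, 261.2061462402344), (306.2030029296875, 413.52105712890625), 39.075584411621094)
spot V,U (array([0.5732, 0.1983, 0.1001]), [1.5196671733903388e-05, 1.5196671733883412e-05]) all (array([0.5732, 0.1983, 0.1001]), [6.128204438448716e-05, 1.590475391579913e-05, 4.578934387676062e-05])
20 [36.16 37.63 36.27 37.91 36.11 38.06]
22 [36.76 37.63 36.89 37.88 36.72 38.  ]
23 [37.08 37.63 37.22 37.89 37.05 37.99]
24 [37.42 37.63 37.58 37.89 37.4  37.98]
25 [37.78 37.63 37.95 37.9  37.77 37.97]
26 [38.16 37.64 38.33 37.9  38.15 37.95]
27 [38.56 37.64 38.74 37.91 38.56 37.94]
```

```bash
cat >> h.py <<'E'
def face(tilt=24.6,yaw=-14.0):
    h=np.array([np.cos(np.radians(yaw)),np.sin(np.radians(yaw)),0]);t=np.radians(tilt)
    n=np.sin(t)*h+np.cos(t)*np.array([0,0,1]);x=np.cos(t)*h-np.sin(t)*np.array([0,0,1]);return np.c_[x,-np.cross(n,x),-n]
F=np.array([.5732,.1985,.1001])
def hov(h,tilt=24.6,off=(.0005,0,.0147)):
    R=face(tilt);return F-R[:,2]*h-R@np.array(off),R
E
python3 - <<'E'
from h import *
p,R=hov(.06);print(p);print(R);delta(p,R)
E
```

```text
[0.6029 0.1911 0.1682]
[[ 0.8822 -0.2419 -0.4039]
 [-0.22   -0.9703  0.1007]
 [-0.4163 -0.     -0.9092]]
delta [ 0.1731 -0.0382  0.1313] [-0.1777 -0.1338  0.0387] rows 3.9679405393776483 5.677022485356652
```

Call:
jog_arm(deltas=[0.03, -0.006, 0.015, -0.035, -0.026, 0.008, 1, 0.07, -0.015, 0.035, -0.07, -0.052, 0.016, 1, 0.11, -0.024, 0.07, -0.105, -0.078, 0.024, 1, 0.15, -0.033, 0.1, -0.14, -0.104, 0.032, 1, 0.173, -0.038, 0.131, -0.178, -0.134, 0.039, 1, 0.173, -0.038, 0.131, -0.178, -0.134, 0.039, 1, 0.173, -0.038, 0.131, -0.178, -0.134, 0.039, 1, 0.173, -0.038, 0.131, -0.178, -0.134, 0.039, 1, 0.173, -0.038, 0.131, -0.178, -0.134, 0.039, 1])

```text
time_s: 15.37
position: [0.6022, 0.1922, 0.1684]
tool_rot: [[0.883, -0.24, -0.403], [-0.218, -0.971, 0.102], [-0.416, -0.002, -0.909]]
ft_force: [-0.6, 0.3, -0.2]
grip_width: 0.0107
```

```bash
python3 - <<'E'
from h import *
s=env.observe();print(s['time_s'],s['position'],s['ft_force'],s['wrist_torque'],s['q']);print(np.array(s['tool_rot']))
for n in ['scene','wrist','top']: cv2.imwrite(f'pics/{n}15.png',eyes.get_image(n)[:,:,::-1])
a=cv2.imread('pics/scene15.png');cv2.imwrite('pics/s15c.png',cv2.resize(a[200:360,300:480],None,fx=4,fy=3.7) if 0 else cv2.resize(a[200:350,320:500],None,fx=4,fy=4,interpolation=cv2.INTER_CUBIC))
p,R=hov(.015);delta(p,R,s)
E
```

```text
15.3667 [0.6022 0.1922 0.1684] [-0.5989  0.3254 -0.2388] [-0.0983 -0.2625 -0.0311] [  3.9051  43.4634  48.8918   7.9411 110.9553 109.1045]
[[ 0.883  -0.2404 -0.4032]
 [-0.2178 -0.9707  0.1018]
 [-0.4159 -0.002  -0.9094]]
delta [0.0012 0.0013 0.0597] [-0.0004 -0.0001  0.0007] rows 1.0746549796605542 0.020734075490629146
```

View pics/s15c.png

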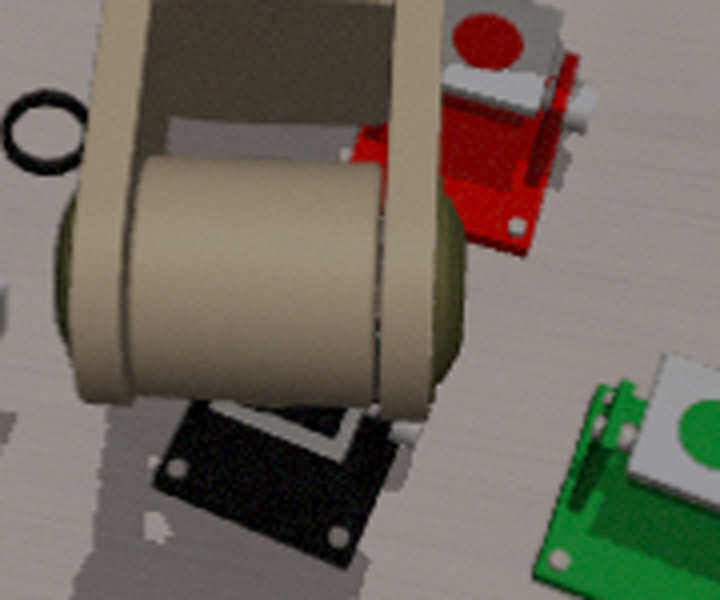

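View pics/wrist15.png

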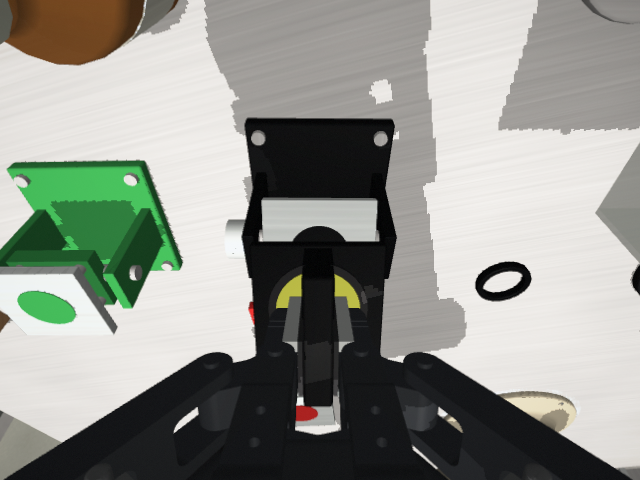

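Call:
jog_arm(deltas=[0.001, 0.001, 0.02, 0, 0, 0.0007, 1, 0.001, 0.001, 0.04, 0, 0, 0.0007, 1, 0.001, 0.001, 0.055, 0, 0, 0.0007, 1, 0.001, 0.001, 0.06, 0, 0, 0.0007, 1, 0.001, 0.001, 0.06, 0, 0, 0.0007, 1, 0.001, 0.001, 0.06, 0, 0, 0.0007, 1])

```text
time_s: 16.02
position: [0.5849, 0.195, 0.1271]
tool_rot: [[0.881, -0.243, -0.405], [-0.221, -0.97, 0.102], [-0.418, -0.0, -0.909]]
ft_force: [0.6, -0.3, -1.1]
grip_width: 0.0104
```

```bash
python3 - <<'E'
from h import *
s=env.observe();print(s['time_s'],s['position'],s['ft_force'],s['wrist_torque'])
for n in ['wrist']: cv2.imwrite(f'pics/{n}16.png',eyes.get_image(n)[:,:,::-1])
p,R=hov(.0);delta(p,R,s)
a=cv2.imread('pics/wrist16.png');cv2.imwrite('pics/w16c.png',cv2.resize(a[110:310,220:420],None,fx=3,fy=3,interpolation=cv2.INTER_CUBIC))
E
```

```text
16.0167 [0.5849 0.195  0.1271] [ 0.6083 -0.259  -1.1421] [-0.0981 -0.2151 -0.0215]
delta [-0.0005 -0.0008  0.0199] [-0.0003  0.0005 -0.0004] rows 0.3581040003421528 0.01660165076828121
```

View pics/w16c.png

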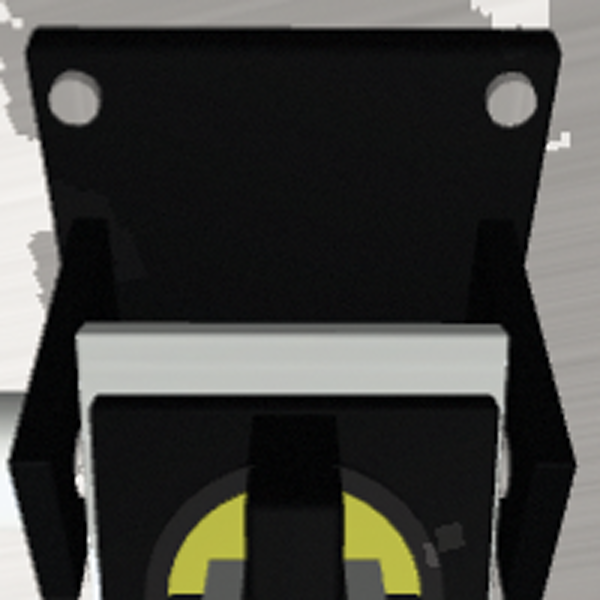

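Call:
jog_arm(deltas=[-0.0005, -0.0005, 0.006, 0, 0, 0, 1, -0.0005, -0.0005, 0.011, 0, 0, 0, 1, -0.0005, -0.0005, 0.014, 0, 0, 0, 1, -0.0005, -0.0005, 0.017, 0, 0, 0, 1, -0.0005, -0.0005, 0.017, 0, 0, 0, 1, -0.0005, -0.0005, 0.017, 0, 0, 0, 1])

```text
time_s: 16.57
position: [0.5792, 0.197, 0.1145]
tool_rot: [[0.881, -0.243, -0.407], [-0.221, -0.97, 0.101], [-0.419, 0.0, -0.908]]
ft_force: [-0.6, -0.4, -1.0]
grip_width: 0.0105
```

```bash
cat >> h.py <<'E'
def rep(s=None):
    s=s or env.observe();R=face();n=-R[:,2];p=np.array(s['position'])
    Rt=np.array(s['tool_rot']);u=p+Rt@np.array([.0005,0,.0147])-F
    print('t',s['time_s'],'under rel face (x,-y,-n) mm',np.round(R.T@u*1e3,2),'Fn',round(float(np.array(s['ft_force'])@n),2),'F tool',np.round(Rt.T@s['ft_force'],2),'M tool',np.round(Rt.T@s['wrist_torque'],3),'rot err deg',np.round(np.degrees(Ro.from_matrix(R.T@Rt).as_rotvec()),2))
E
python3 - <<'E'
from h import *
rep()
for n in ['wrist']: cv2.imwrite(f'pics/{n}17.png',eyes.get_image(n)[:,:,::-1])
a=cv2.imread('pics/wrist17.png');cv2.imwrite('pics/w17c.png',cv2.resize(a[110:310,220:420],None,fx=3,fy=3,interpolation=cv2.INTER_CUBIC))
E
```

```text
t 16.5667 under rel face (x,-y,-n) mm [ 0.09 -0.01 -1.  ] Fn -1.09 F tool [-0.06  0.51  1.09] M tool [ 0.047  0.215 -0.016] rot err deg [-0.   -0.18  0.05]
```

View pics/w17c.png

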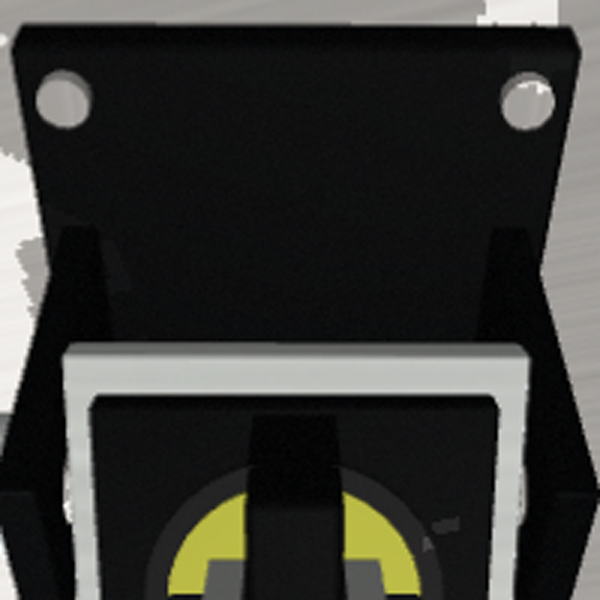

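```bash
python3 - <<'E'
from h import *
s=env.observe();W=cam('wrist',s);R=face();n=R[:,2]
f=lambda x,y:(220+(x+.5)/3-.5,110+(y+.5)/3-.5)
def pl(uv,h):
    c,d=ray(W,uv);X0=F-n*h;X=c+d*((X0-c)@n)/(d@n);return np.round(R.T@(X-F)*1e3,2)
for uv in [(64,355),(528,355)]: print('face',pl(f(*uv),0))
for uv in [(92,398),(498,398)]: print('cell top',pl(f(*uv),.006+.001))
for uv in [(90,411),(499,411)]: print('cell bot',pl(f(*uv),.001))
E
```

```text
face [ 35.44 -34.46   0.  ]
face [35.43 34.15  0.  ]
cell top [ 31.02 -29.35  -7.  ]
cell top [31.01 28.73 -7.  ]
cell bot [ 27.04 -30.92  -1.  ]
cell bot [27.03 30.16 -1.  ]
```

Call:
jog_arm(deltas=[-0.0005, 0, 0.001, 0, 0.001, 0, 1, -0.0005, 0, 0.002, 0, 0.001, 0, 1, -0.0005, 0, 0.0027, 0, 0.001, 0, 1, -0.0005, 0, 0.0027, 0, 0.001, 0, 1])

```text
time_s: 16.95
position: [0.5784, 0.1972, 0.1131]
tool_rot: [[0.882, -0.243, -0.403], [-0.221, -0.97, 0.101], [-0.415, 0.0, -0.91]]
ft_force: [2.6, -0.4, 2.0]
grip_width: 0.0106
```

```bash
python3 -c "
from h import *
rep()"
```

```text
t 16.95 under rel face (x,-y,-n) mm [ 0.02 -0.02  0.65] Fn 2.88 F tool [ 1.6  -0.29 -2.88] M tool [ 0.01  0.52 -0.  ] rot err deg [0.02 0.07 0.06]
```

Call:
jog_arm(deltas=[0, 0, 0.001, 0, 0, 0, 1, 0, 0, 0.002, 0, 0, 0, 1, 0, 0, 0.002, 0, 0, 0, 1, 0, 0, 0.002, 0, 0, 0, 1])

```text
time_s: 17.28
position: [0.5779, 0.1974, 0.1117]
tool_rot: [[0.882, -0.243, -0.403], [-0.221, -0.97, 0.101], [-0.415, -0.0, -0.91]]
ft_force: [5.8, -0.8, 4.6]
grip_width: 0.0108
```

```bash
python3 -c "
from h import *
rep()
for n in ['wrist']: cv2.imwrite(f'pics/{n}18.png',eyes.get_image(n)[:,:,::-1])
a=cv2.imread('pics/wrist18.png');cv2.imwrite('pics/w18c.png',cv2.resize(a[110:310,220:420],None,fx=3,fy=3,interpolation=cv2.INTER_CUBIC))
rep()"
```

```text
t 17.2833 under rel face (x,-y,-n) mm [ 0.04 -0.03  2.12] Fn 6.61 F tool [ 3.38 -0.59 -6.61] M tool [0.015 0.612 0.01 ] rot err deg [0.03 0.07 0.05]
t 17.3333 under rel face (x,-y,-n) mm [ 0.04 -0.02  2.13] Fn 5.9 F tool [ 2.9  -0.38 -5.9 ] M tool [ 0.012  0.551 -0.013] rot err deg [0.02 0.07 0.06]
```

View pics/w18c.png

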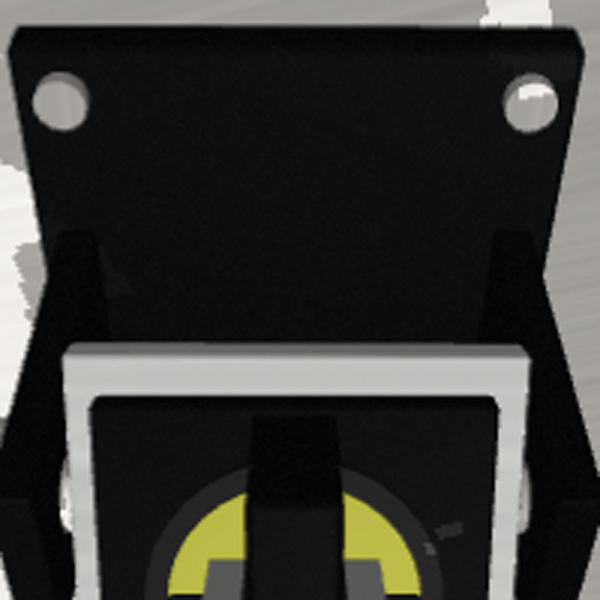

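```bash
cat >> h.py <<'E'
def avg(k=8):
    Fs=[];Ms=[]
    for i in range(k):
        eyes.get_image('wrist');s=env.observe();Rt=np.array(s['tool_rot']);Fs.append(Rt.T@s['ft_force']);Ms.append(Rt.T@s['wrist_torque'])
    print('avg F tool',np.mean(Fs,0),'M',np.mean(Ms,0),'sd',np.std(Fs,0),np.std(Ms,0));rep(s)
E
python3 -c "
from h import *
avg()"
```

```text
avg F tool [ 3.2425 -0.0754 -5.6985] M [0.0035 0.6101 0.0224] sd [0.4075 0.7128 0.5277] [0.0222 0.0351 0.0333]
t 17.7333 under rel face (x,-y,-n) mm [ 0.03 -0.03  2.1 ] Fn 5.42 F tool [ 3.55 -0.07 -5.42] M tool [ 0.021  0.591 -0.022] rot err deg [0.02 0.07 0.05]
```

Call:
jog_arm(deltas=[0.0003, 0, 0, 0, 0, 0, 1, 0.0005, 0, 0, 0, 0, 0, 1, 0.0005, 0, 0, 0, 0, 0, 1])

```text
time_s: 17.98
position: [0.5778, 0.1974, 0.1115]
tool_rot: [[0.882, -0.243, -0.404], [-0.221, -0.97, 0.101], [-0.416, 0.0, -0.909]]
ft_force: [3.6, -0.9, 4.4]
grip_width: 0.0102
```

```bash
python3 -c "
from h import *
avg()"
```

```text
avg F tool [ 2.0522 -0.1791 -5.9746] M [0.0153 0.3659 0.003 ] sd [0.3791 0.5688 0.3725] [0.0324 0.0353 0.0268]
t 18.3833 under rel face (x,-y,-n) mm [ 0.1  -0.05  2.51] Fn 5.65 F tool [ 2.55  0.09 -5.65] M tool [0.062 0.368 0.045] rot err deg [ 0.   -0.    0.05]
```

Call:
jog_arm(deltas=[0.0003, 0, 0, 0, -0.002, 0, 1, 0.0005, 0, 0.0003, 0, -0.004, 0, 1, 0.0005, 0, 0.0003, 0, -0.004, 0, 1])

```text
time_s: 18.63
position: [0.5776, 0.1974, 0.111]
tool_rot: [[0.876, -0.243, -0.417], [-0.219, -0.97, 0.104], [-0.43, 0.0, -0.903]]
ft_force: [1.7, -1.6, 6.6]
grip_width: 0.0104
```

```bash
cat >> h.py <<'E'
def cop(k=8):
    Fs=[];Ms=[]
    for i in range(k):
        eyes.get_image('wrist');s=env.observe();Rt=np.array(s['tool_rot']);Fs.append(Rt.T@s['ft_force']);Ms.append(Rt.T@s['wrist_torque'])
    f=np.mean(Fs,0)-[.37,0,.85];m=np.mean(Ms,0)-[.05,.23,0]
    print('contact F',f,'M',m,'cop x mm',(m[1]-.205*f[0])/-f[2]*1e3,'cop y',(m[0]+.205*f[1])/f[2]*1e3);rep(s)
E
python3 -c "
from h import *
cop()"
```

```text
contact F [-1.9064  0.2394 -7.1829] M [-0.1074 -0.1297  0.0176] cop x mm 36.351252032508555 cop y 8.12229130232528
t 19.0333 under rel face (x,-y,-n) mm [-0.17 -0.01  2.75] Fn 5.67 F tool [-2.27  1.22 -5.64] M tool [-0.038  0.123  0.029] rot err deg [-0.01 -0.79  0.04]
```

Call:
jog_arm(deltas=[-0.0002, 0, 0, 0, 0.001, 0, 1, -0.0003, 0, 0, 0, 0.002, 0, 1, -0.0003, 0, 0, 0, 0.002, 0, 1])

```text
time_s: 19.28
position: [0.5777, 0.1974, 0.1112]
tool_rot: [[0.879, -0.243, -0.41], [-0.22, -0.97, 0.102], [-0.422, 0.0, -0.906]]
ft_force: [3.8, -1.4, 5.3]
grip_width: 0.0105
```

```bash
python3 -c "
from h import *
cop(12)"
```

```text
contact F [ 0.084   0.1835 -7.1905] M [-0.064   0.0328  0.0074] cop x mm 2.1720703006119435 cop y 3.66699206094691
t 19.8833 under rel face (x,-y,-n) mm [-0.07 -0.04  2.75] Fn 6.81 F tool [ 0.33  0.49 -6.81] M tool [0.003 0.247 0.005] rot err deg [-0.01 -0.4   0.04]
```

Call:
jog_arm(deltas=[0, 0, 0.0004, 0, 0, 0, 1, 0, 0, 0.0008, 0, 0, 0, 1, 0, 0, 0.0008, 0, 0, 0, 1, 0, 0, 0.0008, 0, 0, 0, 1])

```text
time_s: 20.22
position: [0.5775, 0.1975, 0.1107]
tool_rot: [[0.879, -0.243, -0.41], [-0.22, -0.97, 0.102], [-0.422, 0.0, -0.906]]
ft_force: [2.9, -0.4, 6.2]
grip_width: 0.0104
```

```bash
python3 -c "
from h import *
cop(12)
for n in ['wrist','scene','top']: cv2.imwrite(f'pics/{n}20.png',eyes.get_image(n)[:,:,::-1])
a=cv2.imread('pics/wrist20.png');cv2.imwrite('pics/w20c.png',cv2.resize(a[110:310,220:420],None,fx=3,fy=3,interpolation=cv2.INTER_CUBIC))
"
```

```text
contact F [ 0.0363  0.3584 -7.989 ] M [-0.0798  0.0233  0.0008] cop x mm 1.9841083273361717 cop y 0.7900639896110326
t 20.8167 under rel face (x,-y,-n) mm [-0.03 -0.04  3.21] Fn 6.74 F tool [ 0.16 -0.23 -6.74] M tool [-0.022  0.229 -0.008] rot err deg [-0.   -0.39  0.04]
```

View pics/w20c.png

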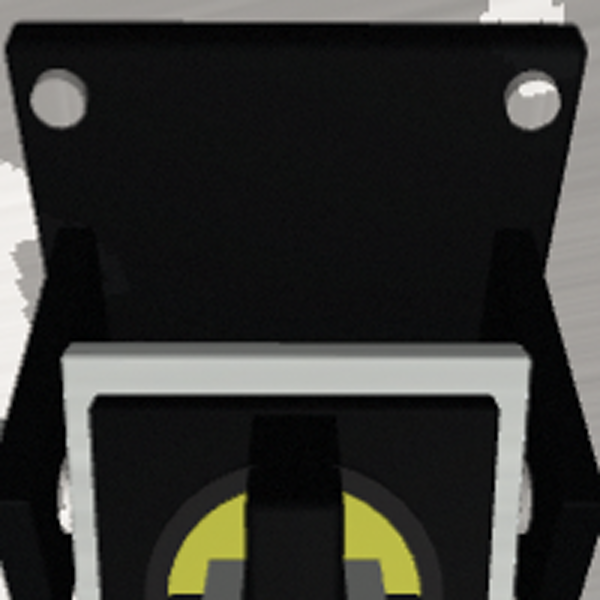

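View pics/scene20.png

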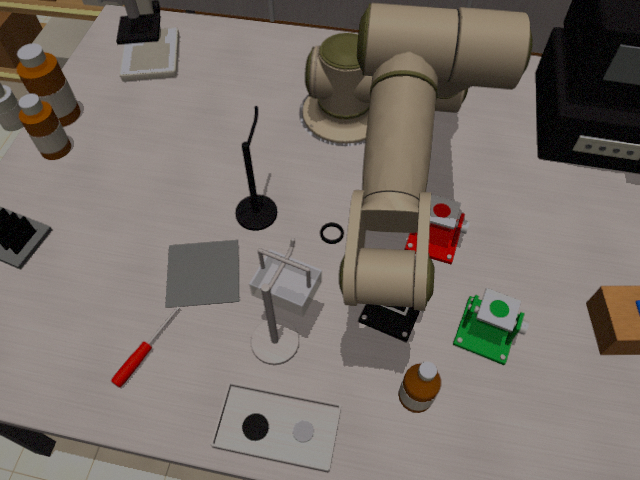

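```bash
python3 - <<'E'
from h import *
s=env.observe();W=cam('wrist',s);R=face(25.0);n=R[:,2]
f=lambda x,y:(220+(x+.5)/3-.5,110+(y+.5)/3-.5)
def pl(uv,h):
    c,d=ray(W,uv);X0=F-n*h;X=c+d*((X0-c)@n)/(d@n);return np.round(R.T@(X-F)*1e3,2)
for uv in [(62,356),(531,356)]: print('face',pl(f(*uv),-.0032))
for uv in [(91,398),(499,398)]: print('cell top',pl(f(*uv),.006-.0032))
E
```

```text
face [ 35.44 -34.59   3.2 ]
face [35.44 34.38  3.2 ]
cell top [ 30.87 -29.53  -2.8 ]
cell top [30.87 28.87 -2.8 ]
```

```bash
python3 -c "
from h import *
rep(); print(close_job())"
```

```text
t 20.9667 under rel face (x,-y,-n) mm [-0.05 -0.04  3.22] Fn 6.95 F tool [ 0.11 -0.02 -6.95] M tool [-0.046  0.22  -0.055] rot err deg [-0.   -0.39  0.04]
the job is handed in; nothing more can be done
None
```

I hung the cover by its handle on the grey steel hook stand and let go. I then gripped the filter cell by its bridge handle and pressed it onto the black stage's face. The job was handed in at about 21 s with the cell still held and pressed.

**Last checks:**
- **Cover:** it was still hanging free on the hook in the last scene picture, and the bottle, ring and screwdriver were untouched.
- **Centring:** in the wrist view the cell was about 0.4 mm from the face's centre along the slope and 0.2 mm across it. I aligned it square to the face's measured heading of −14°.
- **Flushness:** at about 25.0° tilt the push was centred to within about 2 mm, with almost no sideways force.
- **Press:** the contact force was about 8.0 N, which means the face had given about 4 mm. It was never measured directly.

**What disagreed:**
- **Tilt:** the face tilt came out between 21° and 26° depending on the camera views. My first pick of 24.6° rested on the upper edge, so I settled the last half degree by the wrist force and moment.
- **Press depth:** judged from arm position it was a little less, about 3.2 to 3.8 mm depending on where contact is taken to start.

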